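# Load, lock and start the bench engraver

### The job

Lay every white handle blank flat in the engraver's sliding tray, with none on top of another, and push the tray sideways towards the control block until it comes up against its stop. Then take the mallet and knock the steel lock pin down until it is fully home, lay the mallet back on its rest as you found it, and with the stylus press the small start button at the bottom of its recess; stand the stylus back in its holder. Drive the pin only with the mallet and press the button only with the stylus, leave the other things on the bench where they are, and if a blank is knocked out of the tray, put it back.

Things in the scene. Friction and masses are not known exactly. Their poses are not given: they have to be found in the camera images.
- blank_1: bone-white handle blank, a slab 90 x 28 x 16 mm with two small dark dots on each broad face, 40 to 80 g; all blanks are alike; starts flat on the table right of the engraver. Origin at its centre; x along its length, z through its thickness. Two to four blanks are present.
- blank_2: bone-white handle blank, a slab 90 x 28 x 16 mm with two small dark dots on each broad face, 40 to 80 g; all blanks are alike; starts flat on the table right of the engraver. Origin at its centre; x along its length, z through its thickness. Two to four blanks are present.
- blank_3: bone-white handle blank, a slab 90 x 28 x 16 mm with two small dark dots on each broad face, 40 to 80 g; all blanks are alike; starts flat on the table right of the engraver. Origin at its centre; x along its length, z through its thickness. Two to four blanks are present.
- blank_4: bone-white handle blank, a slab 90 x 28 x 16 mm with two small dark dots on each broad face, 40 to 80 g; all blanks are alike; starts flat on the table right of the engraver. Origin at its centre; x along its length, z through its thickness. Two to four blanks are present.
- engraver: fixed engraver: grey bed 200 x 450 x 30 mm, long along its y, on which the tray slides; white control block over its +y end (y 110 to 225 mm, top 60 mm above the table); spindle column 160 mm high behind the bed (foremost point x = 139, y = -30 mm). Origin at the centre of its underside; x away from the robot, y towards the block.
- tray_floor (a point): centre of the inner floor of the aluminium sliding tray, 40 mm above the table; axes as the engraver's. The floor inside is 118 mm (x) by 248 mm (y), the walls are 6 mm thick and rise 29 mm above the floor. The tray moves with the carriage.
- carriage_post (a point): centre of the top of the tray's handle: an upright black post, 24 mm in diameter, standing free from 62 to 110 mm above the table at the middle of the tray's robot side, 88 mm from the tray's centre. Take it or push it from its side to move the tray.
- carriage (a joint): position of the sliding tray in m, 0 at its outer end; grows as it moves along the engraver's +y towards the control block, until it meets a hard stop near 0.070, the working position. It starts between 0 and 0.015. About 4 N of friction; it stays where it is left.
- pin_top (a point): centre of the top of the steel lock pin's head, which stands on the control block. The head is 24 mm in diameter and 15 mm thick; raised, its top is 93 mm above the table; fully home, 75 mm (the head then sits on the block).
- lock_pin (a joint): how far the lock pin has been driven down in m: 0 raised, 0.018 fully home against its end stop. Springy and stiff to move: it needs about 5 to 8 N, and stays down once driven.
- button_top (a point): centre of the top of the grey start button, 17 mm in diameter, 68 mm above the table, 8 mm below the rim of the round black bezel that surrounds it. It lies on the control block, 70 mm nearer the robot than the lock pin.
- bezel_rim (a point): centre of the mouth of the bezel, 76 mm above the table; the recess is 20 mm in diameter, the bezel 40 mm outside.
- start_button (a joint): how far the start button is pressed, in m: 0 released, 0.006 fully down (about 4 N); it springs back. It starts the machine at about 0.004.
- mallet: mallet, 280 g: upright black drum head, 48 mm diameter, 60 mm high; pale wood handle 22 mm wide, 24 mm high, running level along the mallet's -x from 20 to 170 mm from the head's axis, its centre line 30 mm above the origin; balances about 40 mm behind the head's axis. Origin at the centre of the head's lower face, z up. Head rests on the rest's board, handle across its batten.
- mallet_rest: fixed plywood board 260 x 100 x 12 mm with a dark batten 18 mm high (25 mm wide, across the board at x = -75 mm) that carries the mallet's handle. Origin under its centre; x along its length.
- mallet_place (a point): where the centre of the head's lower face rests: on the board's top, 12 mm above the table, 70 mm from the board's centre along its +x. The mallet's handle points along the rest's -x.
- stylus: pressing stylus standing upright in its holder, 135 mm long, 80 g: a square black handle 22 x 22 mm from 75 to 135 mm above the tip, below it a round collar 32 mm in diameter from 70 to 75 mm, a shaft 8 mm in diameter, and for the last 15 mm a tip 6 mm in diameter. Origin at the tip; z up along the stylus, x and y square to the handle's faces.
- stylus_holder: fixed dark wood block 50 x 50 mm, 75 mm high, with an upright through hole 16 mm in diameter at its centre; the stylus's collar rests on its top, so that the tip is 5 mm above the table. Origin under its centre.
- can: bystander: red can, 66 mm in diameter, 115 mm high.
- jar: bystander: glass jar, 70 mm in diameter, 100 mm high.
- bangle_1: bystander: white bangle, 72 mm across, 12 mm high.
- bangle_2: bystander: white bangle, 72 mm across, 12 mm high.
- sanding_block: bystander: cork sanding block 90 x 50 x 30 mm.
- brush: bystander: hand brush lying flat.
Things that resemble listed ones, but are neither listed nor needed, are in the scene too. What is shaped like the blank_2 but green is not meant.

How it is judged (in metres and radians):
On the way, in this order (a step that is already met when the one before it is completed fails the run):
1. every blank lies flat in the tray, let go (x of blank_1 in the frame of tray_floor between -0.05 and 0.05 m and y of blank_1 in the frame of tray_floor between -0.115 and 0.115 m and z of blank_1 in the frame of tray_floor between 0.004 and 0.012 m and linear speed of each of blank_1, blank_2, blank_3, blank_4 below 0.03 m/s and contact force between the fingers and blank_1 below 0.1 N and x of blank_2 in the frame of tray_floor between -0.05 and 0.05 m and y of blank_2 in the frame of tray_floor between -0.115 and 0.115 m and z of blank_2 in the frame of tray_floor between 0.004 and 0.012 m and contact force between the fingers and blank_2 below 0.1 N and x of blank_3 in the frame of tray_floor between -0.05 and 0.05 m and y of blank_3 in the frame of tray_floor between -0.115 and 0.115 m and z of blank_3 in the frame of tray_floor between 0.004 and 0.012 m and contact force between the fingers and blank_3 below 0.1 N and x of blank_4 in the frame of tray_floor between -0.05 and 0.05 m and y of blank_4 in the frame of tray_floor between -0.115 and 0.115 m and z of blank_4 in the frame of tray_floor between 0.004 and 0.012 m and contact force between the fingers and blank_4 below 0.1 N), for 0.2 s.
2. the tray is pushed up to its stop (value of joint carriage above 0.066 m), for 0.2 s.
3. the lock pin is knocked fully home, with the mallet (value of joint carriage above 0.066 m and value of joint lock_pin above 0.0155 m and contact force between mallet and lock_pin above 0.5 N).
4. the start button is pressed in its recess with the stylus (value of joint carriage above 0.066 m and value of joint lock_pin above 0.0155 m and value of joint start_button above 0.004 m and contact force between stylus and start_button above 0.5 N), for 0.05 s.
At the end, for the whole second after the job is handed in: Every blank lies flat on the tray floor, none on another; tray within 4 mm of its stop; lock pin within 2.5 mm of home; button released; mallet back on its rest (head within 35 mm, line within 0.25 rad, level within 0.15 rad); stylus upright in its holder; all let go and at rest (all of step 1 and value of joint carriage above 0.066 m and value of joint lock_pin above 0.0155 m and value of joint start_button below 0.002 m and horizontal distance between mallet and mallet_place below 0.035 m and height (world z) of mallet between 0.006 and 0.02 m and angle between each of mallet, stylus's own z axis and vertical below 0.15 rad and linear speed of each of mallet, stylus below 0.03 m/s and angle between the x axis of mallet and the x axis of mallet_rest, either way round below 0.25 rad and horizontal distance between stylus and stylus_holder below 0.012 m and height (world z) of stylus below 0.012 m); the robot touches nothing.
It fails at once if the lock pin is pushed with something other than the mallet (contact force between any of the fingers, the arm, stylus, blank_1, blank_2, blank_3, blank_4 and lock_pin above 1 N).
It fails at once if the start button is pressed with something other than the stylus (contact force between any of the fingers, the arm, mallet, blank_1, blank_2, blank_3, blank_4 and start_button above 0.5 N).
It fails at once if another thing on the bench is moved by more than 50 mm (distance of any of can, jar, bangle_1, bangle_2, sanding_block, brush from where it was at the start of the episode above 0.05 m).
Of blank_1, blank_2, blank_3, blank_4 only 2 to 4 are there at a start; the rules pass over those that are not, and their reading is None.
At some moment in a run one of blank_1, blank_2, blank_3, blank_4 may be knocked a few centimetres aside while the robot is not near it.
It also fails if it takes over 210 s, if anything falls off the work surface, if the arm or the gripper's body presses on something with over 40 N, if the wrist force passes 120 N, or if a joint passes its speed limit or range.

### The arm

A 6-joint arm with a two-finger parallel gripper is mounted at the origin on the work surface. World frame = base frame: x ahead of the robot, y to its left, z up, the work surface at z = 0. Lengths are in mm, angles in rad, forces in N, time in s.
With the tool pointing down it reaches from about 350 to 875 mm from the base axis. Payload 4.2 kg.
Tool frame: the origin (TCP) lies midway between the tips of the shut fingers; the grasp point (between the pads) lies 19 mm behind it; z points along the fingers, y is the direction in which the jaws open and shut (so a half turn about z gives the same grasp; the last joint's range is limited). The gripper opens to 85 mm and grips with 20 to 120 N. Pads are 22 mm wide; open, the fingers measure 114 mm over their backs; the gripper's body (76 mm by 85 mm) begins 54 mm behind the grasp point. The pads swing forward as they close: fully open they stand 13 mm farther back than shut.
Start: joints at [-0.96, 0.385, 0.008, 0, -1.194, -0.259], TCP at [215.382, -586.694, 231.312] pointing down, gripper open.
Joint ranges: [-3.14, 3.14], [-1.21, 2.06], [-1.07, 1.41], [-3.16, 2.05], [-2.99, -0.16], [-3.1, 3.1]. Speed limits (rad/s): [2.79, 2.79, 3.14, 3.14, 3.14, 3.14].

### API

Orientations are given as a unit quaternion [x, y, z, w].
In Python, from bench import arm gives the robot as it stands. The module is installed in compiled form; this text tells all that it offers.
- The arm moves only by the tool drive_tool, never from a script. Its argument "moves" is a list that holds one entry, the list of rows, each a list of 7 numbers: the opening, from 0 (shut) to 1 (fully open), then the shift along the tool's x, y, z in m, then the turn, a rotation vector about the tool's x, y, z in rad. In form: [[[hand, dx, dy, dz, wx, wy, wz], ...]]. A call has 1 to 20 rows; each row shifts and turns the pose as measured when the row begins, along the tool's axes as they then stand; what a row does not reach is not made up. A row lasts 1/10 s, in which the tool goes at most 50 mm and 8.59 degrees, less where a joint would pass 70% of its speed; a pose out of reach is approached as far as the arm can. A call with a gripper value outside its range is refused whole. The fingers move at their own pace and stop on an object; the grip force is fixed at half the most. Time passes only in rows, so rows that do not move let the fingers close. It gives the time, the measured TCP pose, the force and the opening at its end, in the units of the state.
- arm.read_state(): the state, without advancing time (a new reading comes with each control period).
- arm.get_image(name): name is "scene" or "top" or "wrist"; returns (picture, depth): 420x560x3 uint8, red, green, blue; 420x560 float32, mm along the optical axis (not along the pixel's ray), 0 where there is no reading.
- arm.camera_params(name): a dict with "fov_y" (degrees; the focal length in pixels is half the picture's height over the tangent of half this angle, whatever the lens; pixels are square), "cx", "cy" (the principal point, pixels), "k1" (the pictures are not rectified: a ray, as slopes to the right and down, at radius r is drawn at 1 + k1 r^2 times it, then the intrinsics apply), "world_from_camera" (4x4, takes a point from camera to world coordinates); the wrist camera has in their place "T_tool_cam" (4x4, takes a point from camera to tool coordinates, whose origin is the TCP and whose axes are the flange's). Camera axes: x right, y down, z forward; pixel columns grow to the right and rows downward; lengths in mm; the calibration is good to about 2 mm. A picture is of the moment at which its call begins: read the wrist's pose just before it. camera_params takes no time and is no camera call.
- arm.job_done(): hands the job in, once; it reports no verdict.
The state is a dict: "clock": time; "joints": joint angles; "joint_vel": joint speeds; "joint_efforts": joint torques, N m; "position": TCP position; "ee_rot": TCP orientation; "contact_force": force on the tool from outside, world axes, zero at the start; "wrist_torque": the same for the moment, N m; "gripper_width": finger opening in mm.
Only numpy, scipy, OpenCV 4.12 (cv2) and the standard library are available. Lean on these libraries where they do the work, as an engineer would, in place of code of your own. Each camera call takes 0.05 s, during which the arm holds its last target.

## Working session

There is one attempt and no reset: what is moved stays moved. The work goes in short steps, Python scripts to look and compute and a tool call to move; the robot and the scene stay as the last step left them, time stands still between calls to the robot, and variables do not carry over. Pictures are saved under pics/ and viewed, and the job is handed in when it is done.

Besides the shell and the picture viewer there is one more tool, called by a JSON object that holds its "op" and its "data", one argument or row to a line. drive_tool: Moves the arm, as the interface text tells. Its arguments: {"type":"object","properties":{"moves":{"type":"array","items":{"type":"array","items":{"type":"array","items":{"type":"number"}}}}},"required":["moves"]}

```bash
ls; mkdir -p pics; python3 - <<'E'
from bench import arm
import cv2,numpy as np
print(arm.read_state())
for n in ["scene","top","wrist"]:
    p=arm.camera_params(n); print(n,p)
    im,d=arm.get_image(n); cv2.imwrite(f"pics/{n}0.png",im[:,:,::-1]); np.save(f"{n}0_d.npy",d); print(d.min(),d.max())
E
```

```text
pics
{'clock': 0.0, 'joints': array([-9.60398992e-01,  3.85570648e-01,  6.62870448e-03, -5.22142229e-04,
       -1.19403104e+00, -2.58577646e-01]), 'joint_vel': array([ 0.00074091, -0.00129925, -0.00191974, -0.00066434, -0.00025323,
       -0.00056707]), 'joint_efforts': array([-1.06206418e-03, -3.92292345e+01,  1.88405085e+01,  4.18628097e+00,
       -4.61609088e-03, -9.70625052e-06]), 'position': array([ 215.18269569, -586.15590743,  230.21079155]), 'ee_rot': array([-1.74909074e-01,  9.84583959e-01,  1.08934967e-03, -2.38017279e-04]), 'contact_force': array([ 0.58821198,  0.12743546, -0.68858412]), 'wrist_torque': array([-0.03964311, -0.01186267, -0.01446924]), 'gripper_width': 85.18171845420785}
scene {'fov_y': 54.337338999548024, 'cx': 280.3127753322384, 'cy': 211.09990691516816, 'k1': -0.04930882732251412, 'world_from_camera': array([[ 8.72181633e-01,  2.71984968e-01, -4.06599775e-01,
         1.01277446e+03],
       [ 4.88920477e-01, -5.11857286e-01,  7.06370219e-01,
        -8.48520614e+02],
       [-1.59989755e-02, -8.14878087e-01, -5.79411543e-01,
         7.68824964e+02],
 
[... 370 characters left out ...]
e-03,
        -4.03938247e+01],
       [ 1.82620970e-03, -7.15952760e-02, -9.97432094e-01,
         1.23287602e+03],
       [ 0.00000000e+00,  0.00000000e+00,  0.00000000e+00,
         1.00000000e+00]])}
0.0 2078.1333
wrist {'fov_y': 65.19389016096612, 'cx': 282.7339887854124, 'cy': 205.1844613548114, 'k1': -0.08150225972281214, 'T_tool_cam': array([[ 1.39626040e-03, -9.46775966e-01, -3.21890231e-01,
         8.31157163e+01],
       [ 9.99998559e-01,  1.63281179e-03, -4.64905580e-04,
         9.89958174e-01],
       [ 9.65747592e-04, -3.21889118e-01,  9.46776881e-01,
        -1.43277628e+02],
       [ 0.00000000e+00,  0.00000000e+00,  0.00000000e+00,
         1.00000000e+00]])}
0.0 1260.7545
```

View pics/top0.png

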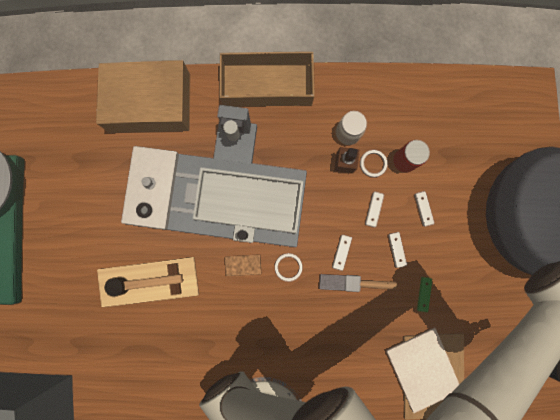

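View pics/scene0.png

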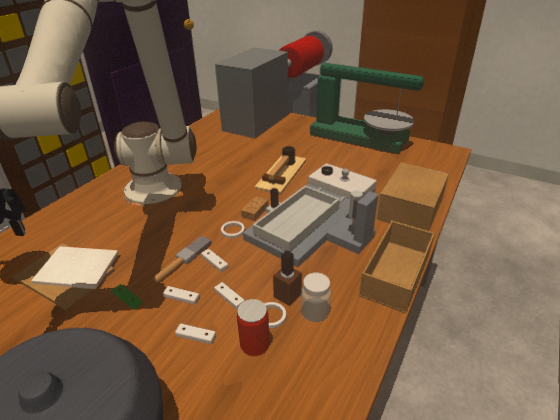

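View pics/wrist0.png

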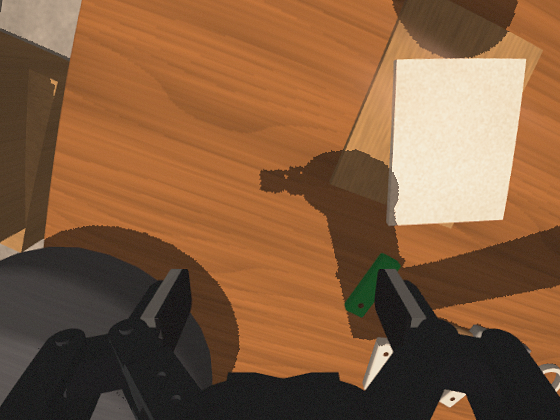

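The top view shows four white blanks at (375,209), (425,208), (342,252) and (398,249). The green slab at (425,294) is a decoy. The tray is at (250,202) with its post at (242,234), the pin at (148,182) and the bezel at (144,210). The mallet is on its rest at (116,286), and the stylus stands in its holder at (347,158). Next I'll measure these.

```bash
cat > h.py <<'E'
import numpy as np, cv2
from scipy.spatial.transform import Rotation as R
def K(p):
    f=210/np.tan(np.radians(p["fov_y"]/2)); return f
def rays(p,uv):
    uv=np.atleast_2d(np.asarray(uv,float)); f=K(p)
    d=np.stack([(uv[:,0]-p["cx"])/f,(uv[:,1]-p["cy"])/f],1)
    s=d.copy()
    for _ in range(20):
        r2=(s**2).sum(1,keepdims=True); s=d/(1+p["k1"]*r2)
    return np.c_[s,np.ones(len(s))]
def T(p,st=None):
    if "world_from_camera" in p: return p["world_from_camera"]
    W=np.eye(4); W[:3,:3]=R.from_quat(st["ee_rot"]).as_matrix(); W[:3,3]=st["position"]
    return W@p["T_tool_cam"]
def plane(p,uv,z,st=None):
    M=T(p,st); d=rays(p,uv)@M[:3,:3].T; o=M[:3,3]
    return o+d*((z-o[2])/d[:,2])[:,None]
def depthpts(p,uv,dep,st=None):
    uv=np.atleast_2d(np.asarray(uv)); M=T(p,st)
    z=dep[uv[:,1].astype(int),uv[:,0].astype(int)]
    return (rays(p,uv)*z[:,None])@M[:3,:3].T+M[:3,3]
def proj(p,P,st=None):
    M=np.linalg.inv(T(p,st)); c=np.atleast_2d(P)@M[:3,:3].T+M[:3,3]
    s=c[:,:2]/c[:,2:]; s=s*(1+p["k1"]*(s**2).sum(1,keepdims=True))
    return s*K(p)+[p["cx"],p["cy"]]
def mask_xyz(p,dep,st=None):
    v,u=np.mgrid[0:420,0:560]; uv=np.c_[u.ravel(),v.ravel()]
    return depthpts(p,uv,dep,st).reshape(420,560,3)
def blobs(m,amin):
    n,l,s,c=cv2.connectedComponentsWithStats(m.astype(np.uint8))
    return [(l==i) for i in range(1,n) if s[i,4]>=amin]
E
cat > m1.py <<'E'
from bench import arm
from h import *
p=arm.camera_params("top"); im=cv2.imread("pics/top0.png")[:,:,::-1].astype(int); d=np.load("top0_d.npy")
X=mask_xyz(p,d)
np.set_printoptions(precision=1,suppress=True)
hsv=cv2.cvtColor(im.astype(np.uint8),cv2.COLOR_RGB2HSV)
w=(hsv[...,1]<70)&(hsv[...,2]>150)
for b in blobs(w,60):
    v,u=np.nonzero(b); rect=cv2.minAreaRect(np.c_[u,v].astype(np.float32))
    bx=cv2.boxPoints(rect); z=np.median(X[b][:,2]); P=plane(p,bx,z)[:,:2]
    e1=P[1]-P[0];e2=P[2]-P[1]; L=e1 if np.hypot(*e1)>np.hypot(*e2) else e2
    print("px",np.array(rect[0]),"n",b.sum(),"ctr",P.mean(0),"z",z,"size",np.hypot(*e1),np.hypot(*e2),"yaw",np.degrees(np.arctan2(L[1],L[0]))%180)
def z(u,v): print((u,v),X[v,u])
for q in [(148,182),(144,210),(242,234),(250,202),(116,286),(150,283),(348,154),(340,165),(345,168),(230,128),(242,265),(352,125),(415,152)]: z(*q)
E
python3 m1.py
python3 - <<'E'
import cv2
im=cv2.imread('pics/top0.png')
a=cv2.resize(im[130:310,90:320],None,fx=3.4,fy=3.3,interpolation=cv2.INTER_CUBIC);cv2.imwrite('pics/c1.png',a[:600,:800])
a=cv2.resize(im[100:310,310:450],None,fx=2.8,fy=2.8,interpolation=cv2.INTER_CUBIC);cv2.imwrite('pics/c2.png',a)
E
```

```text
px [231.2  33. ] n 6181 ctr [1400.6  152.6] z -748.6717673180722 size 768.4329024374975 274.4527430932785 yaw 90.22098671066253
px [508.   38.4] n 2020 ctr [ 1391.1 -1130.4] z -750.2093397564779 size 320.97383259151235 546.2579685599269 yaw 90.23925005735289
px [151.5  13.5] n 120 ctr [1502.4  512.8] z -748.5150193384117 size 134.72916401165756 54.41957471967073 yaw 87.08839838554523
px [134.9  40.7] n 301 ctr [1372.7  583.3] z -747.4761017863827 size 127.47341916439302 100.20611953122413 yaw 129.82701788005147
px [470.1  38.8] n 246 ctr [1375.3 -933.2] z -749.9869419668532 size 105.51795111666625 115.21743606932826 yaw 3.365561573065577
px [354.  122.5] n 464 ctr [ 749.2 -235.1] z 101.12516437224781 size 59.884242591035196 58.42113166474383 yaw 89.87748755488592
px [230.  126.5] n 140 ctr [726.4  64.7] z 161.39772695300974 size 28.04760753717232 31.02520730622061 yaw 179.88167708848792
px [417. 152.] n 452 ctr [ 671.4 -385.5] z 116.06188845339261 size 57.65731119017114 58.79763764008787 yaw 43.88699122020921
px [148.5 186.8] n 3179 ctr [601.8 282.7] z 61.885816643314 size 201.479947
[... 1793 characters left out ...]
369 yaw 176.81012126099958
px [350.5 409.5] n 318 ctr [ 266.4 -118.5] z 721.1378125938652 size 21.156380220689393 33.963852115588665 yaw 88.18851793164141
px [475.5 412.5] n 199 ctr [ 235.3 -283.9] z 665.6232719051915 size 16.536095129399897 38.125547787695545 yaw 86.04697732693171
(148, 182) [607.9 273.  100. ]
(144, 210) [541.6 290.6  70.6]
(242, 234) [477.6  41.5 116.3]
(250, 202) [560.8  26.   42.3]
(116, 286) [352.9 359.6  77.4]
(150, 283) [359.  277.9  59.9]
(348, 154) [ 662.2 -211.5  140.8]
(340, 165) [ 647.8 -201.1   74. ]
(345, 168) [ 641.8 -214.9   64.1]
(230, 128) [722.6  64.7 161.9]
(242, 265) [401.3  48.3  33.6]
(352, 125) [ 742.3 -229.5  102.8]
(415, 152) [ 671.  -379.9  117.8]
```

View pics/c1.png

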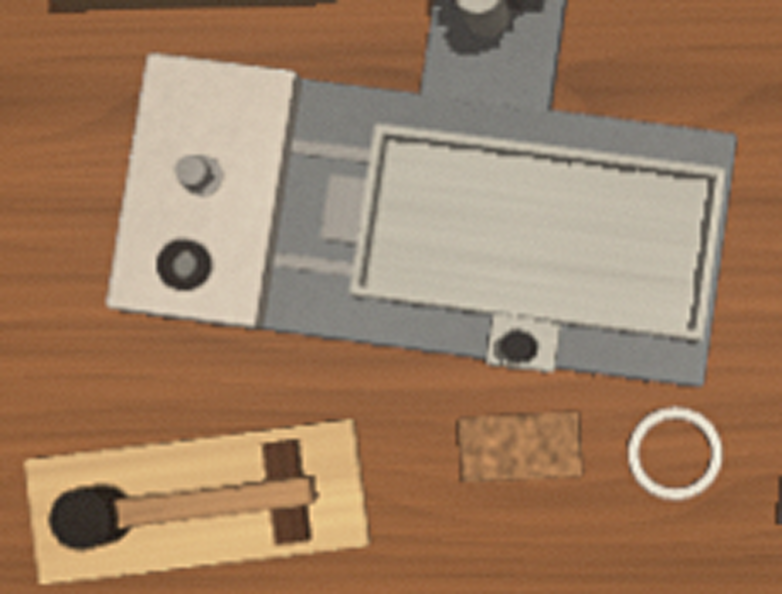

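View pics/c2.png

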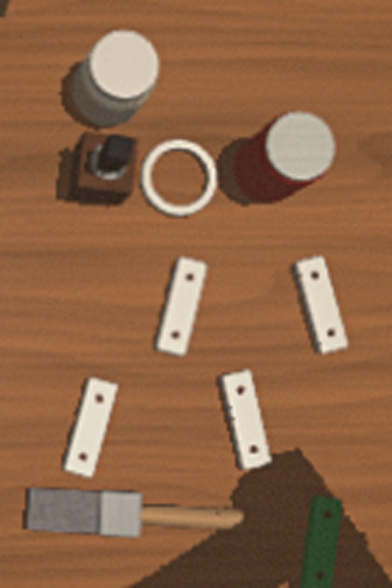

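Only the four bone-white slabs with two dark dots match the blanks. The green slab at (425,294) is excluded, and the white ring shapes are bangles. There is one mallet, on its rest at crop (90,515), and one stylus, in the holder at crop (110,160). I'll refine the fixed points next.

```bash
cat > m2.py <<'E'
from bench import arm
from h import *
np.set_printoptions(precision=1,suppress=True)
def rectof(P):
    P=np.asarray(P,np.float32); r=cv2.minAreaRect(P); b=cv2.boxPoints(r)
    e=b[1]-b[0]; f=b[2]-b[1]; L=e if np.hypot(*e)>np.hypot(*f) else f
    return np.array(r[0]),np.array(r[1]),np.degrees(np.arctan2(L[1],L[0]))%180
p=arm.camera_params("top"); im=cv2.imread("pics/top0.png"); d=np.load("top0_d.npy")
X=mask_xyz(p,d); hsv=cv2.cvtColor(im,cv2.COLOR_BGR2HSV)
# tray rim by depth
m=(X[...,2]>63)&(X[...,2]<76)&(X[...,0]>440)&(X[...,0]<680)&(X[...,1]>-130)&(X[...,1]<185)
for b in blobs(m,40): 
    c,s,y=rectof(X[b][:,:2]); print("rim",b.sum(),c,s,y)
v,u=np.nonzero(m); print("px",u.min(),u.max(),v.min(),v.max())
def dark(box,zr,name,z):
    u0,u1,v0,v1=box; mm=np.zeros(m.shape,bool); mm[v0:v1,u0:u1]=True
    mm&=(X[...,2]>zr[0])&(X[...,2]<zr[1])
    bb=max(blobs(mm,3),key=lambda q:q.sum()); v,u=np.nonzero(bb); 
    P=plane(p,np.c_[u,v],z); (c,r)=cv2.minEnclosingCircle(P[:,:2].astype(np.float32)); print(name,bb.sum(),P.mean(0)[:2],"circ",np.array(c),r,"px",u.mean(),v.mean(),"zmed",np.median(X[bb][:,2]))
dark((225,260,222,250),(100,125),"post",110)
dark((135,165,170,200),(85,110),"pin",93)
dark((130,160,195,225),(72,88),"bezel",76)
dark((95,135,270,300),(64,90),"mallethead",72)
dark((330,365,140,180),(125,150),"stylustop",140)
dark((330,365,140,180),(65,85),"holder",75)
dark((125,200,270,300),(48,63),"handle",54)
# button: lighter px in bezel
g=hsv[...,2]; print(g[200:222,132:158])
E
python3 m2.py
```

```text
rim 805 [565.6  30.8] [261.3 130.7] 81.6765
px 192 302 168 239
post 79 [478.1  43.1] circ [478.   43.1] 11.784714698791504 px 241.55696202531647 233.84810126582278 zmed 111.60925997884738
pin 71 [610.9 280.2] circ [610.6 280.3] 11.9759521484375 px 145.91549295774647 181.22535211267606 zmed 94.48475684613823
bezel 145 [541.5 290.9] circ [541.6 290.5] 19.655593872070312 px 143.2896551724138 209.88275862068966 zmed 77.6678017249983
mallethead 296 [349.8 368. ] circ [349.6 367.8] 25.303293228149414 px 113.48986486486487 287.0472972972973 zmed 74.05321856748719
stylustop 99 [ 664.5 -221.7] circ [ 664.7 -221.2] 15.474245071411133 px 352.2020202020202 153.0909090909091 zmed 140.65970533927748
holder 288 [ 661. -219.] circ [ 665.3 -221.6] 36.267574310302734 px 347.0486111111111 159.66319444444446 zmed 76.3894823412603
handle 498 [361.7 271.9] circ [354.6 271.1] 73.9950180053711 px 153.02008032128515 281.72088353413653 zmed 55.86009066768679
[[207 208 209 210 205 209 207 212 208 212 210 215 212 213 211 210 210 213
  214 213 215 214 213 212 212 213]
 [210 207 210 208 208 209 210 212 215 209 19
[... 1545 characters left out ...]
53  51  73
  153 208 221 215 215 213 213 214]
 [213 213 213 213 216 209 167 103  74  59  50  48  51  49  52  62 100 158
  206 217 216 216 215 212 214 214]
 [215 214 215 214 215 218 210 190 170 126  78  72  66  70  98 152 188 208
  216 216 214 214 215 214 214 215]
 [213 215 214 216 216 215 218 219 216 197 184 188 185 186 190 209 219 219
  216 214 213 213 216 215 215 213]
 [212 214 214 215 215 216 215 215 217 215 220 220 222 222 217 218 216 213
  211 211 213 213 215 215 215 215]
 [211 211 210 213 215 214 214 213 215 213 215 217 216 217 214 215 214 213
  213 210 214 214 215 216 214 215]
 [214 214 213 214 213 213 213 210 213 213 213 215 215 212 214 212 212 212
  214 213 213 214 214 214 214 216]]
```

```bash
cat > plan.py <<'E'
import sys
from bench import arm
from h import *
np.set_printoptions(precision=4,suppress=True)
def plan(x,y,z,jaw,st=None):
    st=st or arm.read_state(); r=R.from_quat(st["ee_rot"]); M=r.as_matrix()
    d=M.T@(np.array([x,y,z])-st["position"])/1000
    # desired: z down, y axis at angle jaw (mod 180), nearest
    best=None
    for a in (jaw,jaw+180):
        a=np.radians(a); Y=np.array([np.cos(a),np.sin(a),0]); Z=np.array([0,0,-1.]); Xx=np.cross(Y,Z)
        w=(r.inv()*R.from_matrix(np.c_[Xx,Y,Z])).as_rotvec()
        if best is None or np.linalg.norm(w)<np.linalg.norm(best): best=w
    cur=np.degrees(np.arctan2(M[1,1],M[0,1]))%180
    print("t %.2f pos"%st["clock"],st["position"].round(1),"jaw %.1f"%cur,"F",st["contact_force"].round(1),"w %.1f"%st["gripper_width"],"j",st["joints"].round(2))
    print("tool shift",d,"rot",best, "n>=",np.ceil(np.abs(np.linalg.norm(d))/0.05), np.ceil(np.linalg.norm(best)/.15))
if __name__=="__main__": plan(*map(float,sys.argv[1:5]))
E
python3 plan.py 435 -355 100 101.8
```

```text
t 0.15 pos [ 215.2 -586.3  230.5] jaw 110.1 F [-0.3 -0.4  0.1] w 85.7 j [-0.96  0.39  0.01 -0.   -1.19 -0.26]
tool shift [-0.286   0.1412  0.1307] rot [ 0.0017 -0.0003  0.1457] n>= 7.0 1.0
```

{"op": "drive_tool", "data": {
  "moves": [
    [[0.6,-0.036,0.018,0.01,0,0,0],[0.6,-0.036,0.018,0.01,0,0,0],[0.6,-0.036,0.018,0.01,0,0,0],[0.6,-0.036,0.018,0.02,0,0,0],[0.6,-0.036,0.018,0.02,0,0,0],[0.6,-0.036,0.018,0.02,0,0,0],[0.6,-0.036,0.018,0.02,0,0,0],[0.6,-0.034,0.015,0.02,0,0,0],[0.6,0,0,0,0,0,0.145]]
  ]
}}

```text
clock: 1.05
position: [441.7, -348.8, 94.1]
ee_rot: [-0.099, 0.995, -0.0, -0.001]
contact_force: [-0.3, 0.3, -0.2]
gripper_width: 51.2
```

```bash
python3 plan.py 435 -355 4 101.8; python3 - <<'E'
from bench import arm
from h import *
np.set_printoptions(precision=1,suppress=True)
st=arm.read_state(); im,d=arm.get_image("wrist"); cv2.imwrite("pics/w1.png",im[:,:,::-1])
p=arm.camera_params("wrist"); X=mask_xyz(p,d,st)
hsv=cv2.cvtColor(im,cv2.COLOR_RGB2HSV); w=(hsv[...,1]<70)&(hsv[...,2]>150)
for b in blobs(w,200):
    v,u=np.nonzero(b); rect=cv2.minAreaRect(np.c_[u,v].astype(np.float32)); P=plane(p,cv2.boxPoints(rect),16,st)[:,:2]
    print(np.array(rect[0]),b.sum(),P.mean(0),np.linalg.norm(P[1]-P[0]),np.linalg.norm(P[2]-P[1]),np.median(X[b][:,2]))
E
```

```text
t 1.05 pos [ 441.7 -348.8   94.1] jaw 101.3 F [-0.3  0.3 -0.2] w 51.2 j [-0.38  0.42 -0.32  0.   -0.83 -0.99]
tool shift [ 0.0076 -0.0047  0.0901] rot [ 0.0001 -0.0018 -0.0083] n>= 2.0 1.0
[508.  136.6] 6399 [ 353.5 -203.2] 39.777226416553056 98.29398990789028 18.81724646034371
[275. 200.] 4094 [ 433.6 -355.2] 26.786192563706834 89.84689549317993 16.610667073135957
[478.1 212.5] 2095 [ 411.1 -206.4] 47.319911620764515 33.99211719416808 16.19918954165422
[443.8 256.1] 287 [ 450.1 -219.9] 44.393304750524734 14.034639942374465 16.478651830686715
[153.8 285.5] 1997 [ 521.  -436.4] 27.989448734844114 58.410613991869944 16.49496870754959
[315.2 334.5] 2652 [ 542.8 -300.8] 90.01310533190956 30.349132327224595 16.277399417537467
```

Wrist and top views agree to within 2 mm: the blank is at about (434,-355). Now descending to grasp it.

{"op": "drive_tool", "data": {
  "moves": [
    [[0.6,0.008,-0.005,0.02,0,0,-0.008],[0.6,0,0,0.03,0,0,0],[0.6,0,0,0.025,0,0,0],[0.6,0,0,0.013,0,0,0],[0.6,0,0,0,0,0,0]]
  ]
}}

```text
clock: 1.6
position: [435.2, -358.3, 5.9]
ee_rot: [-0.105, 0.994, -0.002, 0.001]
contact_force: [0.1, -0.2, 0.3]
gripper_width: 51.1
```

```bash
python3 plan.py 434.5 -355 3 101.8
```

```text
t 1.60 pos [ 435.2 -358.3    5.9] jaw 102.1 F [ 0.1 -0.2  0.3] w 51.1 j [-0.4   0.54 -0.4   0.   -0.62 -0.96]
tool shift [0.     0.0034 0.0029] rot [-0.0039  0.0019  0.0046] n>= 1.0 1.0
```

{"op": "drive_tool", "data": {
  "moves": [
    [[0.6,0,0.003,0.002,0,0,0],[0.2,0,0,0,0,0,0],[0.1,0,0,0,0,0,0],[0.1,0,0,0,0,0,0],[0.1,0,0,0,0,0,0],[0.1,0,0,0,0,0,0],[0.1,0,0,0,0,0,0],[0.1,0,0,-0.02,0,0,0],[0.1,0,0,-0.05,0,0,0],[0.1,0,0,-0.05,0,0,0],[0.1,0,0,-0.03,0,0,0]]
  ]
}}

```text
clock: 2.7
position: [431.5, -354.3, 156.6]
ee_rot: [-0.106, 0.994, 0.0, -0.003]
contact_force: [0.9, -0.0, -0.7]
gripper_width: 25.8
```

```bash
python3 plan.py 577.6 114 150 81.8
```

```text
t 2.70 pos [ 431.5 -354.3  156.6] jaw 102.2 F [ 0.9 -0.  -0.7] w 25.8 j [-0.4   0.34 -0.26  0.   -0.97 -0.96]
tool shift [-0.2414  0.427   0.006 ] rot [ 0.0003 -0.0052  0.3553] n>= 10.0 3.0
```

{"op": "drive_tool", "data": {
  "moves": [
    [[0.1,-0.022,0.039,0,0,0,0],[0.1,-0.022,0.039,0,0,0,0],[0.1,-0.022,0.039,0,0,0,0],[0.1,-0.022,0.039,0,0,0,0],[0.1,-0.022,0.039,0,0,0,0],[0.1,-0.022,0.039,0,0,0,0],[0.1,-0.022,0.039,0,0,0,0],[0.1,-0.022,0.039,0,0,0,0],[0.1,-0.022,0.039,0,0,0,0],[0.1,-0.022,0.038,0,0,0,0],[0.1,-0.021,0.038,0,0,0,0],[0.1,0,0,0,0,0,0.12],[0.1,0,0,0,0,0,0.12],[0.1,0,0,0,0,0,0.115],[0.1,0,0,0,0,0,0]]
  ]
}}

```text
clock: 4.2
position: [585.5, 132.5, 161.5]
ee_rot: [0.078, 0.997, -0.002, 0.005]
contact_force: [-0.6, -0.3, -1.7]
gripper_width: 26.0
```

```bash
python3 plan.py 577.6 114 45 81.8
```

```text
t 4.20 pos [585.5 132.5 161.5] jaw 81.1 F [-0.6 -0.3 -1.7] w 26.0 j [ 0.5   0.4  -0.16  0.01 -1.   -2.23]
tool shift [ 0.0061 -0.0191  0.1165] rot [-0.0036  0.0101 -0.0128] n>= 3.0 1.0
```

{"op": "drive_tool", "data": {
  "moves": [
    [[0.1,0.006,-0.019,0.02,-0.003,0.01,-0.013],[0.1,0,0,0,0,0,0],[0.1,0,0,0.03,0,0,0],[0.1,0,0,0.03,0,0,0],[0.1,0,0,0.02,0,0,0],[0.1,0,0,0.0,0,0,0]]
  ]
}}

```text
clock: 4.8
position: [579.7, 115.0, 61.9]
ee_rot: [0.064, 0.998, 0.001, 0.004]
contact_force: [-0.3, -1.1, -0.8]
gripper_width: 26.1
```

```bash
python3 plan.py 577.6 114 44 81.8
```

```text
t 4.80 pos [579.7 115.   61.9] jaw 82.6 F [-0.3 -1.1 -0.8] w 26.1 j [ 0.47  0.49 -0.29  0.   -0.78 -2.17]
tool shift [ 0.0021 -0.0013  0.0178] rot [0.0028 0.0073 0.0142] n>= 1.0 1.0
```

Good. Now lower the last part, release with a modest opening, and rise.

{"op": "drive_tool", "data": {
  "moves": [
    [[0.1,0.002,-0.001,0.012,0,0.007,0.014],[0.1,0,0,0.005,0,0,0],[0.1,0,0,0,0,0,0],[0.45,0,0,0,0,0,0],[0.45,0,0,0,0,0,0],[0.45,0,0,0,0,0,0],[0.45,0,0,-0.04,0,0,0],[0.5,0,0,-0.05,0,0,0],[0.6,0,0,-0.03,0,0,0]]
  ]
}}

```text
clock: 5.7
position: [577.9, 114.0, 168.0]
ee_rot: [0.07, 0.998, 0.001, -0.0]
contact_force: [0.9, 0.2, 0.1]
gripper_width: 51.3
```

```bash
cat > look.py <<'E'
import sys
from bench import arm
from h import *
np.set_printoptions(precision=1,suppress=True)
name=sys.argv[1]; p=arm.camera_params("top"); im,d=arm.get_image("top"); cv2.imwrite(f"pics/{name}.png",im[:,:,::-1]); np.save("top_d.npy",d)
X=mask_xyz(p,d); hsv=cv2.cvtColor(im,cv2.COLOR_RGB2HSV); w=(hsv[...,1]<70)&(hsv[...,2]>140)&(X[...,2]<40)&(X[...,2]>5)&(X[...,1]<-100)&(X[...,0]>380)
for b in blobs(w,60):
    v,u=np.nonzero(b); r=cv2.minAreaRect(np.c_[u,v].astype(np.float32)); P=plane(p,cv2.boxPoints(r),16)[:,:2]
    e=P[1]-P[0];f=P[2]-P[1]; L=e if np.hypot(*e)>np.hypot(*f) else f
    print(np.array(r[0]),b.sum(),"ctr",P.mean(0),"size",np.hypot(*e),np.hypot(*f),"z",np.median(X[b][:,2]),"jaw",(np.degrees(np.arctan2(L[1],L[0]))+90)%180)
a=cv2.resize(im[130:250,110:320],None,fx=3.5,fy=3.5,interpolation=cv2.INTER_CUBIC); cv2.imwrite(f"pics/{name}_c.png",a[:,:,::-1])
E
python3 look.py t2;  python3 plan.py 430 -209 150 73.3
```

```text
[373.5 163. ] 211 ctr [ 662.8 -298.1] size 66.81445022817343 69.53022666039995 z 12.911089366856913 jaw 87.91375227462015
[374.5 209.1] 328 ctr [ 540.9 -296.9] size 88.00900284121305 26.881555164062632 z 17.194977915956088 jaw 74.33928838112043
[424.6 208.3] 328 ctr [ 541.5 -430.8] size 27.317030008024258 88.2059976396591 z 16.862812117284648 jaw 104.30358267114448
[342.1 252.2] 357 ctr [ 430.2 -209.5] size 88.75598804115741 27.665951657003344 z 17.028114292993223 jaw 73.18419595662522
t 5.75 pos [580.6 114.7 173.1] jaw 82.0 F [1.4 0.6 4.6] w 51.8 j [ 0.47  0.37 -0.17  0.   -1.02 -2.18]
tool shift [ 0.1043 -0.3416  0.0208] rot [0.0051 0.007  0.1521] n>= 8.0 2.0
```

View pics/t2_c.png

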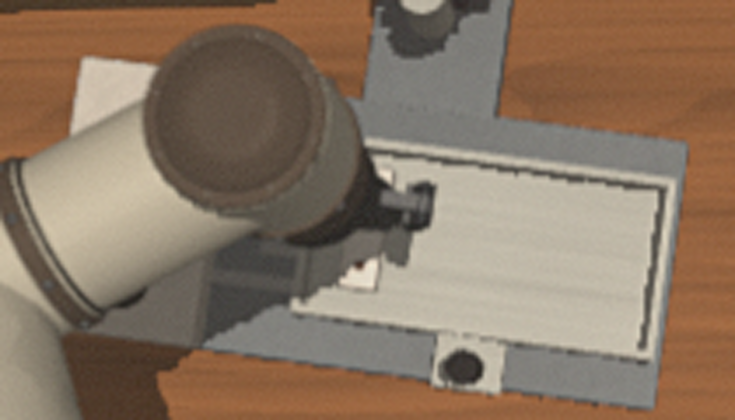

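The first blank lies in the tray, partly hidden by the arm at crop (375,230). Next is the blank at (430,-209).

{"op": "drive_tool", "data": {
  "moves": [
    [[0.6,0.012,-0.041,0,0,0,0],[0.6,0.012,-0.041,0,0,0,0],[0.6,0.012,-0.041,0,0,0,0],[0.6,0.012,-0.041,0,0,0,0],[0.6,0.012,-0.041,0.01,0,0,0],[0.6,0.012,-0.041,0.02,0,0,0],[0.6,0.012,-0.041,0.02,0,0,0],[0.6,0.012,-0.038,0.02,0,0,0],[0.6,0,0,0,0,0,0.08],[0.6,0,0,0,0,0,0.07],[0.6,0,0,0,0,0,0]]
  ]
}}

```text
clock: 6.85
position: [441.1, -203.3, 103.8]
ee_rot: [0.145, 0.989, 0.006, 0.015]
contact_force: [0.0, -0.1, 0.4]
gripper_width: 51.5
```

```bash
python3 plan.py 430 -209.3 4 73.2
```

```text
t 6.85 pos [ 441.1 -203.3  103.8] jaw 73.3 F [ 0.  -0.1  0.4] w 51.5 j [-0.1   0.28 -0.51 -0.02 -0.75 -1.75]
tool shift [ 0.0116 -0.0106  0.0993] rot [0.0169 0.0275 0.0015] n>= 3.0 1.0
```

{"op": "drive_tool", "data": {
  "moves": [
    [[0.6,0.011,-0.011,0.02,0.017,0.027,0],[0.6,0,0,0,0,0,0],[0.6,0,0,0.03,0,0,0],[0.6,0,0,0.03,0,0,0],[0.6,0,0,0.01,0,0,0],[0.6,0,0,0,0,0,0]]
  ]
}}

```text
clock: 7.45
position: [435.7, -210.5, 16.6]
ee_rot: [0.139, 0.99, -0.001, 0.008]
contact_force: [-0.4, 1.2, 0.8]
gripper_width: 51.3
```

```bash
python3 plan.py 430 -209.3 4 73.2
```

```text
t 7.45 pos [ 435.7 -210.5   16.6] jaw 74.0 F [-0.4  1.2  0.8] w 51.3 j [-0.11  0.43 -0.6   0.   -0.53 -1.74]
tool shift [ 0.0061 -0.0004  0.0125] rot [0.0011 0.0164 0.0135] n>= 1.0 1.0
```

{"op": "drive_tool", "data": {
  "moves": [
    [[0.6,0.006,0,0.013,0,0.016,0.013],[0.6,0,0,0,0,0,0],[0.2,0,0,0,0,0,0],[0.1,0,0,0,0,0,0],[0.1,0,0,0,0,0,0],[0.1,0,0,0,0,0,0],[0.1,0,0,0,0,0,0],[0.1,0,0,0,0,0,0],[0.1,0,0,-0.02,0,0,0],[0.1,0,0,-0.05,0,0,0],[0.1,0,0,-0.05,0,0,0],[0.1,0,0,-0.02,0,0,0]]
  ]
}}

```text
clock: 8.65
position: [429.6, -208.7, 148.0]
ee_rot: [0.145, 0.989, 0.0, -0.002]
contact_force: [0.6, -0.6, -0.8]
gripper_width: 26.4
```

```bash
python3 plan.py 569.6 58.5 140 81.8
```

```text
t 8.65 pos [ 429.6 -208.7  148. ] jaw 73.3 F [ 0.6 -0.6 -0.8] w 26.4 j [-0.11  0.22 -0.46 -0.   -0.89 -1.75]
tool shift [-0.0572  0.2962  0.0078] rot [ 0.0006 -0.0037 -0.1488] n>= 7.0 1.0
```

{"op": "drive_tool", "data": {
  "moves": [
    [[0.1,-0.008,0.042,0,0,0,0],[0.1,-0.008,0.042,0,0,0,0],[0.1,-0.008,0.042,0,0,0,0],[0.1,-0.008,0.042,0,0,0,0],[0.1,-0.008,0.042,0,0,0,0],[0.1,-0.008,0.042,0,0,0,0],[0.1,-0.008,0.03,0,0,0,0],[0.1,0,0,0,0,0,-0.075],[0.1,0,0,0,0,0,-0.074],[0.1,0,0,0,0,0,0]]
  ]
}}

```text
clock: 9.65
position: [571.0, 55.4, 152.8]
ee_rot: [0.071, 0.997, 0.001, 0.003]
contact_force: [0.2, 0.1, 0.3]
gripper_width: 26.0
```

```bash
python3 plan.py 569.6 58.5 45 81.8
```

```text
t 9.65 pos [571.   55.4 152.8] jaw 81.9 F [0.2 0.1 0.3] w 26.0 j [ 0.38  0.36 -0.24  0.   -0.96 -2.09]
tool shift [0.0025 0.0026 0.1078] rot [0.0026 0.0064 0.0018] n>= 3.0 1.0
```

{"op": "drive_tool", "data": {
  "moves": [
    [[0.1,0.002,0.003,0.02,0.002,0.006,0],[0.1,0,0,0.03,0,0,0],[0.1,0,0,0.03,0,0,0],[0.1,0,0,0.01,0,0,0],[0.1,0,0,0.008,0,0,0],[0.1,0,0,0.007,0,0,0],[0.1,0,0,0,0,0,0]]
  ]
}}

```text
clock: 10.35
position: [571.1, 58.0, 46.9]
ee_rot: [0.076, 0.997, 0.001, 0.003]
contact_force: [-0.5, 0.8, 0.1]
gripper_width: 26.3
```

```bash
python3 plan.py 569.6 58.5 44 81.8
```

```text
t 10.35 pos [571.1  58.   46.9] jaw 81.3 F [-0.5  0.8  0.1] w 26.3 j [ 0.38  0.49 -0.34  0.   -0.73 -2.11]
tool shift [0.0016 0.0003 0.0029] rot [ 0.0024  0.0049 -0.0081] n>= 1.0 1.0
```

{"op": "drive_tool", "data": {
  "moves": [
    [[0.1,0,0,0.002,0,0.005,-0.008],[0.45,0,0,0,0,0,0],[0.45,0,0,0,0,0,0],[0.45,0,0,0,0,0,0],[0.45,0,0,-0.04,0,0,0],[0.5,0,0,-0.05,0,0,0],[0.6,0,0,-0.03,0,0,0],[0.6,0,0,0,0,0,0]]
  ]
}}

```text
clock: 11.15
position: [572.9, 57.9, 172.6]
ee_rot: [0.071, 0.997, 0.002, 0.003]
contact_force: [-0.0, 0.2, -0.1]
gripper_width: 51.2
```

```bash
python3 look.py t3;  python3 plan.py 541 -297.2 150 74.3
```

```text
[373.5 163. ] 213 ctr [ 662.8 -298.1] size 66.81445022817343 69.53022666039995 z 12.855975728088197 jaw 87.91375227462015
[374.5 209.1] 327 ctr [ 540.9 -296.9] size 88.00900331419534 26.881555435223557 z 16.89847886632515 jaw 74.33928801924176
[424.6 208.3] 332 ctr [ 541.4 -430.8] size 27.317029504297782 88.5666966018708 z 16.877859218612116 jaw 104.30442887726267
t 11.20 pos [571.8  57.7 170.7] jaw 81.8 F [-0.4 -0.6  0.1] w 51.3 j [ 0.38  0.35 -0.21 -0.   -1.01 -2.09]
tool shift [-0.02   -0.3557  0.0196] rot [0.0031 0.0016 0.1313] n>= 8.0 1.0
```

View pics/t3.png

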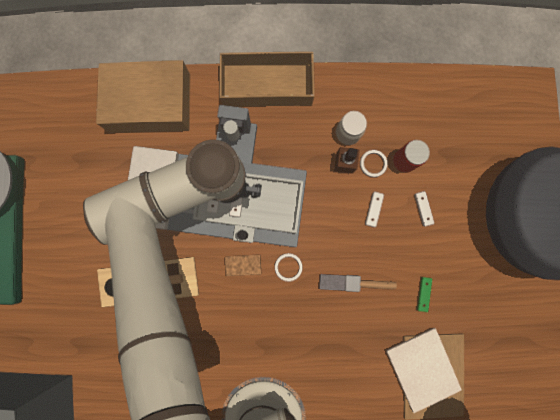

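Two blanks are in the tray (pixels around (215,208) and (237,210)). Two remain at (375,209) and (425,208).

{"op": "drive_tool", "data": {
  "moves": [
    [[0.6,-0.002,-0.041,0,0,0,0],[0.6,-0.002,-0.041,0,0,0,0],[0.6,-0.002,-0.041,0,0,0,0],[0.6,-0.002,-0.041,0,0,0,0],[0.6,-0.002,-0.041,0,0,0,0],[0.6,-0.002,-0.041,0,0,0,0],[0.6,-0.002,-0.041,0,0,0,0],[0.6,-0.002,-0.041,0.01,0,0,0],[0.6,-0.002,-0.027,0.01,0,0,0],[0.6,0,0,0.02,0,0,0.07],[0.6,0,0,0.02,0,0,0.06],[0.6,0,0,0,0,0,0]]
  ]
}}

```text
clock: 12.4
position: [528.1, -307.4, 90.2]
ee_rot: [0.139, 0.99, 0.004, -0.012]
contact_force: [-1.1, 1.3, -0.3]
gripper_width: 51.4
```

```bash
python3 plan.py 541 -297.2 4 74.3
```

```text
t 12.40 pos [ 528.1 -307.4   90.2] jaw 74.1 F [-1.1  1.3 -0.3] w 51.4 j [-0.26  0.5  -0.18 -0.01 -0.91 -1.58]
tool shift [-0.0117  0.013   0.086 ] rot [ 0.004  -0.0247 -0.0041] n>= 2.0 1.0
```

{"op": "drive_tool", "data": {
  "moves": [
    [[0.6,-0.012,0.013,0.02,0.004,-0.024,-0.004],[0.6,0,0,0,0,0,0],[0.6,0,0,0.03,0,0,0],[0.6,0,0,0.02,0,0,0],[0.6,0,0,0,0,0,0]]
  ]
}}

```text
clock: 12.9
position: [543.8, -298.0, 20.3]
ee_rot: [0.132, 0.991, -0.001, 0.0]
contact_force: [-0.3, 0.6, -0.2]
gripper_width: 51.1
```

```bash
python3 plan.py 541 -297.2 4 74.3
```

```text
t 12.90 pos [ 543.8 -298.    20.3] jaw 74.8 F [-0.3  0.6 -0.2] w 51.1 j [-0.24  0.59 -0.24  0.   -0.74 -1.6 ]
tool shift [0.0029 0.0001 0.0163] rot [-0.0015  0.0002  0.0084] n>= 1.0 1.0
```

{"op": "drive_tool", "data": {
  "moves": [
    [[0.6,0.003,0,0.016,0,0,0.008],[0.6,0,0,0,0,0,0],[0.2,0,0,0,0,0,0],[0.1,0,0,0,0,0,0],[0.1,0,0,0,0,0,0],[0.1,0,0,0,0,0,0],[0.1,0,0,0,0,0,0],[0.1,0,0,0,0,0,0],[0.1,0,0,-0.02,0,0,0],[0.1,0,0,-0.05,0,0,0],[0.1,0,0,-0.05,0,0,0],[0.1,0,0,-0.03,0,0,0]]
  ]
}}

```text
clock: 14.1
position: [540.3, -297.0, 161.1]
ee_rot: [0.134, 0.991, -0.001, -0.003]
contact_force: [2.1, -1.3, -0.9]
gripper_width: 25.9
```

```bash
python3 plan.py 561.6 3.1 150 81.8
```

```text
t 14.10 pos [ 540.3 -297.   161.1] jaw 74.6 F [ 2.1 -1.3 -0.9] w 25.9 j [-0.24  0.43 -0.11  0.   -1.04 -1.6 ]
tool shift [0.0593 0.295  0.0106] rot [-0.0023 -0.0049 -0.1262] n>= 7.0 1.0
```

{"op": "drive_tool", "data": {
  "moves": [
    [[0.1,0.008,0.041,0,0,0,0],[0.1,0.008,0.041,0,0,0,0],[0.1,0.008,0.041,0,0,0,0],[0.1,0.008,0.041,0,0,0,0],[0.1,0.008,0.041,0,0,0,0],[0.1,0.008,0.041,0,0,0,0],[0.1,0.008,0.04,0,0,0,0],[0.1,0,0,0,0,0,-0.063],[0.1,0,0,0,0,0,-0.063],[0.1,0,0,0,0,0,0]]
  ]
}}

```text
clock: 15.1
position: [566.5, 3.7, 167.9]
ee_rot: [0.07, 0.998, -0.002, 0.005]
contact_force: [0.0, -0.3, -0.8]
gripper_width: 25.9
```

```bash
python3 plan.py 561.6 3.1 44 81.8
```

```text
t 15.10 pos [566.5   3.7 167.9] jaw 82.0 F [ 0.  -0.3 -0.8] w 25.9 j [ 0.3   0.33 -0.24  0.01 -0.99 -2.01]
tool shift [ 0.0061 -0.001   0.1239] rot [-0.0029  0.0111  0.0035] n>= 3.0 1.0
```

{"op": "drive_tool", "data": {
  "moves": [
    [[0.1,0.006,-0.001,0.02,-0.003,0.011,0],[0.1,0,0,0.03,0,0,0],[0.1,0,0,0.03,0,0,0],[0.1,0,0,0.02,0,0,0],[0.1,0,0,0.01,0,0,0],[0.1,0,0,0.01,0,0,0],[0.1,0,0,0,0,0,0]]
  ]
}}

```text
clock: 15.8
position: [564.7, 2.3, 49.6]
ee_rot: [0.074, 0.997, 0.001, 0.005]
contact_force: [-0.3, -0.5, -0.8]
gripper_width: 25.7
```

```bash
python3 plan.py 561.6 3.1 44 81.8
```

```text
t 15.80 pos [564.7   2.3  49.6] jaw 81.5 F [-0.3 -0.5 -0.8] w 25.7 j [ 0.29  0.48 -0.37  0.   -0.71 -2.01]
tool shift [0.0032 0.0003 0.0056] rot [ 0.0022  0.0099 -0.0056] n>= 1.0 1.0
```

{"op": "drive_tool", "data": {
  "moves": [
    [[0.1,0.002,0,0.005,0,0.01,-0.005],[0.45,0,0,0,0,0,0],[0.45,0,0,0,0,0,0],[0.45,0,0,0,0,0,0],[0.45,0,0,-0.04,0,0,0],[0.5,0,0,-0.05,0,0,0],[0.6,0,0,-0.03,0,0,0],[0.6,0,0,0,0,0,0]]
  ]
}}

```text
clock: 16.6
position: [565.0, 1.6, 172.8]
ee_rot: [0.072, 0.997, 0.001, 0.002]
contact_force: [-0.4, 0.5, -0.0]
gripper_width: 50.9
```

```bash
python3 look.py t4;  python3 plan.py 541.5 -430.8 140 104.2
```

```text
[373.5 163. ] 209 ctr [ 662.8 -298.1] size 66.81445022817343 69.53022666039995 z 13.548323877624625 jaw 87.91375227462015
[424.6 208.3] 327 ctr [ 541.5 -430.8] size 27.317030008024258 88.2059976396591 z 17.31831429452427 jaw 104.30358267114448
t 16.65 pos [563.8   1.5 170.8] jaw 81.7 F [ 0.5  0.1 -0.8] w 51.2 j [ 0.29  0.33 -0.23 -0.   -1.   -2.01]
tool shift [-0.0404 -0.431   0.0304] rot [ 0.0008  0.0006 -0.3929] n>= 9.0 3.0
```

View pics/t4_c.png

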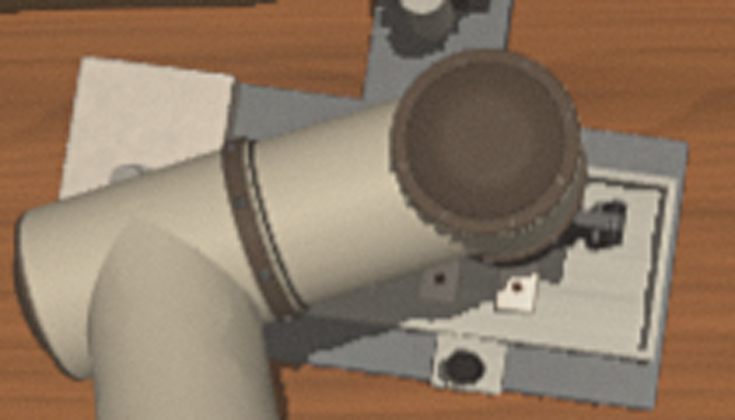

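{"op": "drive_tool", "data": {
  "moves": [
    [[0.6,-0.004,-0.043,0,0,0,0],[0.6,-0.004,-0.043,0,0,0,0],[0.6,-0.004,-0.043,0,0,0,0],[0.6,-0.004,-0.043,0,0,0,0],[0.6,-0.004,-0.043,0,0,0,0],[0.6,-0.004,-0.043,0,0,0,0],[0.6,-0.004,-0.043,0,0,0,0],[0.6,-0.004,-0.043,0,0,0,0],[0.6,-0.004,-0.043,0,0,0,0],[0.6,-0.004,-0.043,0,0,0,0],[0.6,0,0,0,0,0,-0.13],[0.6,0,0,0.02,0,0,-0.13],[0.6,0,0,0.02,0,0,-0.13],[0.6,0,0,0,0,0,0]]
  ]
}}

```text
clock: 18.05
position: [527.0, -442.2, 95.9]
ee_rot: [-0.127, 0.992, 0.013, -0.019]
contact_force: [-0.6, 0.2, 0.3]
gripper_width: 51.1
```

```bash
python3 plan.py 541.5 -430.8 4 104.2
```

```text
t 18.05 pos [ 527.  -442.2   95.9] jaw 104.6 F [-0.6  0.2  0.3] w 51.1 j [-0.46  0.62  0.05 -0.   -1.05 -0.85]
tool shift [-0.02    0.0046  0.0915] rot [ 0.0303 -0.0343  0.0078] n>= 2.0 1.0
```

{"op": "drive_tool", "data": {
  "moves": [
    [[0.6,-0.02,0.005,0.02,0.03,-0.034,0.007],[0.6,0,0,0,0,0,0],[0.6,0,0,0.03,0,0,0],[0.6,0,0,0.02,0,0,0],[0.6,0,0,0,0,0,0]]
  ]
}}

```text
clock: 18.55
position: [544.2, -432.3, 23.4]
ee_rot: [-0.119, 0.993, 0.0, -0.002]
contact_force: [-0.8, -1.3, 1.6]
gripper_width: 51.1
```

```bash
python3 plan.py 541.5 -430.8 4 104.2
```

```text
t 18.55 pos [ 544.2 -432.3   23.4] jaw 103.6 F [-0.8 -1.3  1.6] w 51.1 j [-0.44  0.69 -0.03  0.   -0.86 -0.9 ]
tool shift [0.0022 0.0021 0.0195] rot [ 0.0008 -0.0035 -0.0097] n>= 1.0 1.0
```

{"op": "drive_tool", "data": {
  "moves": [
    [[0.6,0.002,0.002,0.019,0,-0.003,-0.009],[0.6,0,0,0,0,0,0],[0.2,0,0,0,0,0,0],[0.1,0,0,0,0,0,0],[0.1,0,0,0,0,0,0],[0.1,0,0,0,0,0,0],[0.1,0,0,0,0,0,0],[0.1,0,0,0,0,0,0],[0.1,0,0,-0.02,0,0,0],[0.1,0,0,-0.05,0,0,0],[0.1,0,0,-0.05,0,0,0],[0.1,0,0,-0.03,0,0,0]]
  ]
}}

```text
clock: 19.75
position: [541.2, -431.4, 160.5]
ee_rot: [-0.122, 0.993, 0.001, -0.003]
contact_force: [1.9, -0.3, -0.3]
gripper_width: 25.7
```

```bash
python3 plan.py 553.6 -52.4 150 81.8
```

```text
t 19.75 pos [ 541.2 -431.4  160.5] jaw 104.0 F [ 1.9 -0.3 -0.3] w 25.7 j [-0.44  0.55  0.1   0.   -1.13 -0.89]
tool shift [-0.1035  0.3647  0.0111] rot [ 0.0024 -0.007   0.3867] n>= 8.0 3.0
```

{"op": "drive_tool", "data": {
  "moves": [
    [[0.1,-0.012,0.041,0,0,0,0],[0.1,-0.012,0.041,0,0,0,0],[0.1,-0.012,0.041,0,0,0,0],[0.1,-0.012,0.041,0,0,0,0],[0.1,-0.012,0.041,0,0,0,0],[0.1,-0.012,0.041,0,0,0,0],[0.1,-0.011,0.041,0,0,0,0],[0.1,-0.011,0.041,0,0,0,0],[0.1,-0.009,0.027,0,0,0,0],[0.1,0,0,0,0,0,0.13],[0.1,0,0,0,0,0,0.13],[0.1,0,0,0,0,0,0.126],[0.1,0,0,0,0,0,0]]
  ]
}}

```text
clock: 21.05
position: [558.7, -49.3, 168.7]
ee_rot: [0.078, 0.997, -0.002, 0.005]
contact_force: [-0.2, -0.3, -1.4]
gripper_width: 25.9
```

```bash
python3 plan.py 553.6 -52.4 44 81.8
```

```text
t 21.05 pos [558.7 -49.3 168.7] jaw 81.1 F [-0.2 -0.3 -1.4] w 25.9 j [ 0.2   0.32 -0.25  0.01 -0.98 -1.94]
tool shift [ 0.0059 -0.0035  0.1246] rot [-0.0032  0.0112 -0.013 ] n>= 3.0 1.0
```

{"op": "drive_tool", "data": {
  "moves": [
    [[0.1,0.006,-0.003,0.02,-0.003,0.011,-0.013],[0.1,0,0,0.03,0,0,0],[0.1,0,0,0.03,0,0,0],[0.1,0,0,0.02,0,0,0],[0.1,0,0,0.01,0,0,0],[0.1,0,0,0.01,0,0,0],[0.1,0,0,0,0,0,0]]
  ]
}}

```text
clock: 21.75
position: [556.6, -52.0, 50.0]
ee_rot: [0.062, 0.998, 0.0, 0.005]
contact_force: [0.1, -0.2, -0.1]
gripper_width: 25.8
```

```bash
python3 plan.py 553.6 -52.4 44 81.8
```

```text
t 21.75 pos [556.6 -52.   50. ] jaw 82.9 F [ 0.1 -0.2 -0.1] w 25.8 j [ 0.2   0.47 -0.39  0.   -0.71 -1.9 ]
tool shift [ 0.003  -0.0008  0.006 ] rot [0.0012 0.0106 0.0193] n>= 1.0 1.0
```

{"op": "drive_tool", "data": {
  "moves": [
    [[0.1,0.002,0,0.005,0,0.01,0.019],[0.45,0,0,0,0,0,0],[0.45,0,0,0,0,0,0],[0.45,0,0,0,0,0,0],[0.45,0,0,-0.04,0,0,0],[0.5,0,0,-0.05,0,0,0],[0.6,0,0,-0.03,0,0,0],[0.6,0.04,0,0,0,0,0],[0.6,0.04,0,0,0,0,0],[0.6,0,0,0,0,0,0]]
  ]
}}

```text
clock: 22.75
position: [476.8, -41.0, 173.8]
ee_rot: [0.068, 0.998, 0.0, 0.004]
contact_force: [1.7, 0.3, 0.1]
gripper_width: 51.4
```

```bash
cat > tray.py <<'E'
import sys
from bench import arm
from h import *
np.set_printoptions(precision=1,suppress=True)
def run(name,cam="top",cx=None):
    p=arm.camera_params(cam); st=arm.read_state(); im,d=arm.get_image(cam); cv2.imwrite(f"pics/{name}.png",im[:,:,::-1])
    X=mask_xyz(p,d,st)
    m=(X[...,2]>51)&(X[...,2]<61)&(X[...,0]>470)&(X[...,0]<680)&(X[...,1]>-130)&(X[...,1]<185)
    for b in blobs(m,60):
        v,u=np.nonzero(b); r=cv2.minAreaRect(X[b][:,:2].astype(np.float32)); print("blank z",np.median(X[b][:,2]),np.array(r[0]),np.array(r[1]),b.sum())
    return p,st,im,X
if __name__=="__main__": run(sys.argv[1],sys.argv[2])
E
python3 look.py t5; python3 tray.py w5 wrist; python3 tray.py t5b top
```

```text
[373.5 163. ] 207 ctr [ 662.8 -298.1] size 66.81445022817343 69.53022666039995 z 12.875594812281406 jaw 87.91375227462015
blank z 55.964039661770585 [491.5 -22.7] [135.5   4.5] 657
blank z 56.04176984667427 [512.3 119.7] [96.6  1.7] 360
blank z 56.00502538872735 [520.7 -89.4] [ 0.5 55.6] 100
blank z 55.78113975678178 [588.1 150.8] [ 28.6 117.1] 944
blank z 56.34839660348945 [568.7  58.3] [28.  89.6] 2431
blank z 56.54515785439264 [555.7 -51.1] [28.1 90.1] 2625
blank z 56.33991159581086 [561.8   3.5] [28.6 88.5] 1518
blank z 56.22396223285483 [579.3 114.8] [29.1 90.3] 2502
blank z 56.10865941796396 [604.5 -61.3] [116.6  49.4] 805
blank z 57.30231471467687 [579.2 115.8] [28.6 87.2] 351
blank z 57.43041965948794 [571.6  58.3] [28.2 87.6] 338
blank z 57.726455919495834 [576.6   1.2] [28.1 63.1] 236
blank z 57.59522473403604 [583.7 -54.6] [27.4 34.5] 143
```

View pics/w5.png

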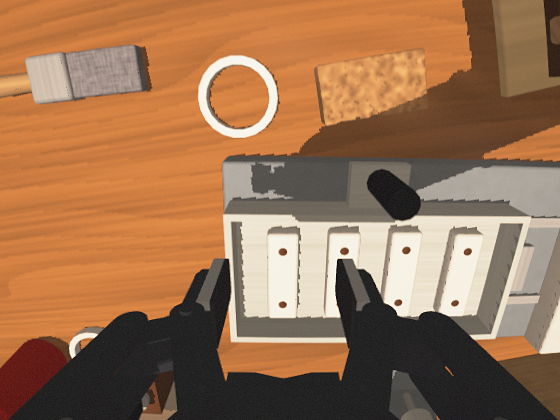

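View pics/t5.png

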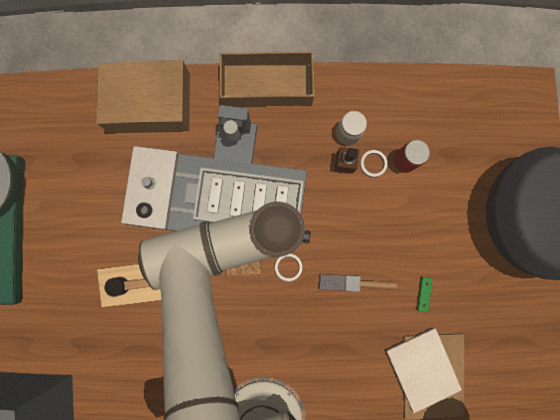

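All four blanks lie flat and apart in the tray, with tops at z = 56, at pixels (282,275), (340,270), (402,270) and (460,270) in the wrist view. Next I grip the post at (478,43).

```bash
python3 plan.py 478 43 170 81.8
```

```text
t 22.90 pos [481.7 -40.8 174.1] jaw 82.2 F [-0.1 -0.2  0.6] w 51.2 j [ 0.25  0.19 -0.42  0.   -0.94 -1.96]
tool shift [0.0151 0.0825 0.004 ] rot [0.0011 0.0113 0.0065] n>= 2.0 1.0
```

{"op": "drive_tool", "data": {
  "moves": [
    [[0.6,0.005,0.03,0,0,0.011,0.006],[0.6,0.005,0.03,0,0,0,0],[0.6,0.005,0.022,0,0,0,0],[0.6,0,0,0,0,0,0],[0.6,0,0,0.02,0,0,0],[0.6,0,0,0.01,0,0,0],[0.6,0,0,0,0,0,0]]
  ]
}}

```text
clock: 23.6
position: [486.0, 45.1, 140.8]
ee_rot: [0.073, 0.997, -0.0, -0.0]
contact_force: [-0.5, -0.1, 0.2]
gripper_width: 51.1
```

```bash
python3 plan.py 478 43 80 81.8
```

```text
t 23.60 pos [486.   45.1 140.8] jaw 81.7 F [-0.5 -0.1  0.2] w 51.1 j [ 0.43  0.25 -0.45  0.   -0.88 -2.14]
tool shift [ 0.0077 -0.0032  0.0608] rot [-0.0007  0.     -0.0026] n>= 2.0 1.0
```

{"op": "drive_tool", "data": {
  "moves": [
    [[0.6,0.008,-0.003,0.005,0,0,0],[0.6,0,0,0.02,0,0,0],[0.6,0,0,0.02,0,0,0],[0.6,0,0,0.015,0,0,0],[0.6,0,0,0,0,0,0],[0.2,0,0,0,0,0,0],[0.1,0,0,0,0,0,0],[0.1,0,0,0,0,0,0],[0.1,0,0,0,0,0,0],[0.1,0,0,0,0,0,0],[0.1,0,0,0,0,0,0]]
  ]
}}

```text
clock: 24.7
position: [478.2, 40.7, 81.8]
ee_rot: [0.075, 0.997, 0.001, 0.003]
contact_force: [1.1, -0.1, -4.8]
gripper_width: 22.3
```

```bash
python3 plan.py 487 105.4 80 81.8
```

```text
t 24.70 pos [478.2  40.7  81.8] jaw 81.4 F [ 1.1 -0.1 -4.8] w 22.3 j [ 0.43  0.31 -0.54  0.   -0.71 -2.15]
tool shift [0.001  0.0653 0.002 ] rot [ 0.0022  0.0055 -0.0066] n>= 2.0 1.0
```

{"op": "drive_tool", "data": {
  "moves": [
    [[0.1,0,0.006,0,0,0,0],[0.1,0,0.01,0,0,0,0],[0.1,0,0.01,0,0,0,0],[0.1,0,0.01,0,0,0,0],[0.1,0,0.01,0,0,0,0],[0.1,0,0.006,0,0,0,0],[0.1,0,0,0,0,0,0]]
  ]
}}

```text
clock: 25.4
position: [485.3, 88.5, 81.9]
ee_rot: [0.075, 0.997, -0.003, 0.001]
contact_force: [-0.6, 2.0, -4.7]
gripper_width: 22.1
```

{"op": "drive_tool", "data": {
  "moves": [
    [[0.1,0,0.006,0,0,0,0],[0.1,0,0.006,0,0,0,0],[0.1,0,0,0,0,0,0]]
  ]
}}

```text
clock: 25.7
position: [486.9, 100.0, 81.8]
ee_rot: [0.076, 0.997, -0.003, 0.001]
contact_force: [0.3, 2.5, -4.4]
gripper_width: 22.0
```

```bash
python3 plan.py 487 105.4 80 81.8
```

```text
t 25.70 pos [486.9 100.   81.8] jaw 81.3 F [ 0.3  2.5 -4.4] w 22.0 j [ 0.53  0.34 -0.5   0.01 -0.73 -2.26]
tool shift [0.0008 0.0054 0.0018] rot [-0.0056  0.003  -0.0085] n>= 1.0 1.0
```

{"op": "drive_tool", "data": {
  "moves": [
    [[0.1,0,0.005,0,0,0,0],[0.1,0,0.005,0,0,0,0],[0.1,0,0,0,0,0,0]]
  ]
}}

```text
clock: 26.0
position: [487.5, 104.0, 81.9]
ee_rot: [0.076, 0.997, -0.008, -0.001]
contact_force: [-1.8, 5.1, -1.6]
gripper_width: 21.7
```

{"op": "drive_tool", "data": {
  "moves": [
    [[0.1,0,0.004,0,0,0,0],[0.1,0,0.004,0,0,0,0]]
  ]
}}

```text
clock: 26.2
position: [487.3, 104.4, 81.8]
ee_rot: [0.076, 0.997, -0.014, -0.003]
contact_force: [6.5, -24.5, -2.0]
gripper_width: 22.2
```

The force is −24 N and the travel 64 mm, so the tray is at its stop. I release and rise.

{"op": "drive_tool", "data": {
  "moves": [
    [[0.1,0,-0.001,0,0,0,0],[0.6,0,0,0,0,0,0],[0.6,0,0,0,0,0,0],[0.6,0,0,0,0,0,0],[0.6,0,0,-0.03,0,0,0],[0.6,0,0,-0.05,0,0,0],[0.6,0,0,-0.04,0,0,0],[0.6,0,0,0,0,0,0]]
  ]
}}

```text
clock: 27.0
position: [489.3, 109.5, 207.8]
ee_rot: [0.075, 0.997, -0.014, -0.002]
contact_force: [-0.4, 0.4, 0.1]
gripper_width: 51.2
```

```bash
python3 plan.py 487 0 200 81.8; python3 tray.py t6 top; python3 tray.py w6 wrist | grep -v nothing
```

```text
t 27.00 pos [489.3 109.5 207.8] jaw 81.4 F [-0.4  0.4  0.1] w 51.2 j [ 0.56  0.2  -0.33  0.02 -1.06 -2.29]
tool shift [-0.0142 -0.1083  0.0108] rot [-0.0273 -0.0019 -0.0071] n>= 3.0 1.0
blank z 57.12815814836176 [603.7 174. ] [25.6 58. ] 200
blank z 57.36479405484067 [578.9 120.6] [28.4 86.8] 348
blank z 57.42882019391709 [572.6  65.4] [28.2 90.4] 364
blank z 57.471305240289325 [565.5  11.2] [28.2 89.9] 376
blank z 54.095521206732826 [477.3 108. ] [24.3  9.7] 78
blank z 51.40227116059617 [482.1  85.7] [21.8 11.4] 87
blank z 54.88034822017872 [510.1 149.2] [74.1 15.4] 364
blank z 55.98639440462563 [499.5  28.9] [114.    7.9] 433
blank z 56.26749799872394 [554.3 -30.9] [  1.8 105.9] 394
blank z 56.489039336319706 [546.3  14. ] [28.6 52.9] 1003
blank z 56.550356205878074 [571.6  65.1] [28.2 89.8] 2120
blank z 56.47664829018271 [578.6 121. ] [27.5 89. ] 2143
blank z 56.307701250978624 [571.4 175.3] [56.  19.3] 710
blank z 56.47577920380235 [632.2  83.1] [125.4   3.3] 667
```

View pics/w6.png

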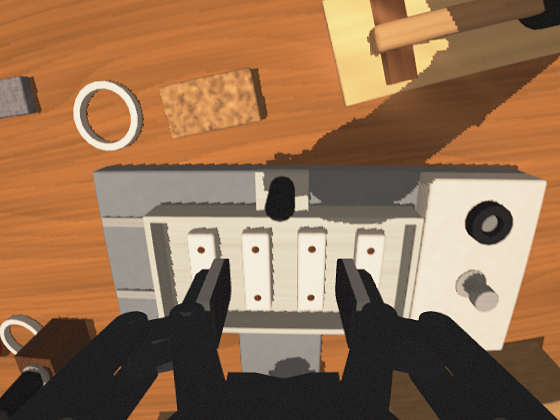

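View pics/t6.png

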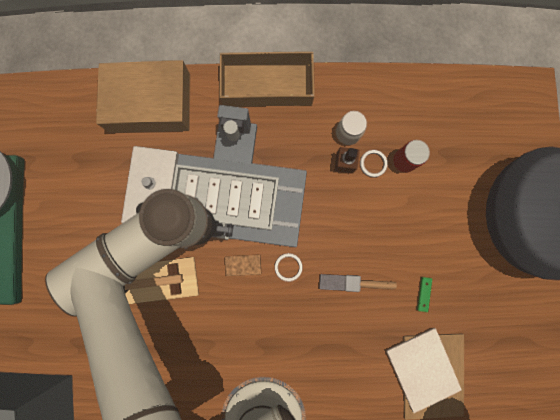

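The tray has moved about 64 mm to the stop next to the block, and the blanks came with it. Now the mallet: the head axis is at (350,368) and the handle points along −83°. I'll grip the handle 45 mm behind the head axis, with the jaws at 187°.

```bash
python3 plan.py 355.2 323.2 200 140
```

```text
t 27.10 pos [486.3 108.3 203. ] jaw 81.3 F [-0.   0.1 -0.4] w 51.2 j [ 0.56  0.2  -0.33  0.02 -1.06 -2.29]
tool shift [ 0.162   0.1927 -0.0014] rot [-0.0235 -0.0255 -1.0241] n>= 6.0 7.0
```

{"op": "drive_tool", "data": {
  "moves": [
    [[0.6,0.027,0.032,0,0,0,0],[0.6,0.027,0.032,0,0,0,0],[0.6,0.027,0.032,0,0,0,0],[0.6,0.027,0.032,0,0,0,0],[0.6,0.027,0.032,0,0,0,0],[0.6,0.027,0.032,0,0,0,0],[0.6,0,0,0,0,0,-0.142],[0.6,0,0,0,0,0,-0.142],[0.6,0,0,0,0,0,-0.142],[0.6,0,0,0,0,0,-0.142],[0.6,0,0,0,0,0,-0.142],[0.6,0,0,0,0,0,-0.142],[0.6,0,0,0,0,0,-0.142],[0.6,0,0,0,0,0,-0.142],[0.6,0,0,0,0,0,-0.142],[0.6,0,0,0,0,0,-0.142],[0.6,0,0,0,0,0,-0.142],[0.6,0,0,0,0,0,-0.142],[0.6,0,0,0,0,0,-0.142],[0.6,0,0,0,0,0,0]]
  ]
}}

```text
clock: 29.1
position: [334.9, 317.0, 163.3]
ee_rot: [0.773, -0.632, 0.007, 0.053]
contact_force: [0.5, -1.0, -0.2]
gripper_width: 51.0
```

```bash
python3 plan.py 355.2 323.2 150 187.06; python3 - <<'E'
from bench import arm
from h import *
np.set_printoptions(precision=1,suppress=True)
st=arm.read_state(); im,d=arm.get_image("wrist"); cv2.imwrite("pics/w7.png",im[:,:,::-1])
p=arm.camera_params("wrist"); X=mask_xyz(p,d,st)
box=(X[...,0]>280)&(X[...,0]<450)&(X[...,1]>170)&(X[...,1]<430)
for nm,lo,hi in (("head",66,78),("handle",48,60)):
    m=box&(X[...,2]>lo)&(X[...,2]<hi)
    b=max(blobs(m,20),key=lambda q:q.sum()); P=X[b]; r=cv2.minAreaRect(P[:,:2].astype(np.float32)); c=cv2.minEnclosingCircle(P[:,:2].astype(np.float32)); print(nm,b.sum(),P.mean(0),np.array(r[0]),np.array(r[1]),r[2],"circ",np.array(c[0]),c[1])
E
```

```text
t 29.10 pos [334.9 317.  163.3] jaw 11.3 F [ 0.5 -1.  -0.2] w 51.0 j [ 1.1   0.23 -0.41 -0.01 -1.04 -0.9 ]
tool shift [-0.003  -0.022   0.0115] rot [ 0.0708 -0.0801  0.0762] n>= 1.0 1.0
head 1990 [346.3 365.7  72.2] [346.  366.8] [37.9 46.5] 24.288549423217773 circ [350.4 368.6] 23.74842071533203
handle 5407 [362.1 273.1  54.3] [359.8 281.5] [ 45.5 163.4] 6.153937339782715 circ [359.6 282.9] 83.36477661132812
```

View pics/w7.png

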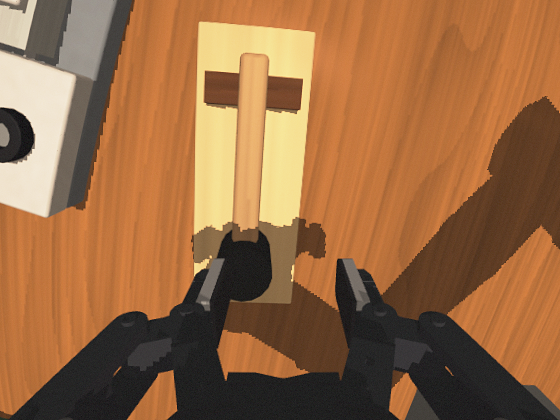

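The wrist view shows the mallet with its head at (245,265) and handle up to (255,55). The head centre of (350,368) agrees with the top view. I correct tilt and position.

{"op": "drive_tool", "data": {
  "moves": [
    [[0.6,0,0,0,0.07,-0.08,0.076],[0.6,0,0,0,0,0,0],[0.6,-0.003,-0.022,0,0,0,0],[0.6,0,0,0,0,0,0]]
  ]
}}

```text
clock: 29.55
position: [355.6, 321.5, 160.4]
ee_rot: [0.745, -0.667, 0.0, 0.003]
contact_force: [-0.4, -0.4, -0.6]
gripper_width: 51.0
```

```bash
python3 plan.py 355.5 323.5 23 187.1
```

```text
t 29.55 pos [355.6 321.5 160.4] jaw 6.3 F [-0.4 -0.4 -0.6] w 51.0 j [ 1.07  0.21 -0.44 -0.   -0.93 -0.96]
tool shift [-0.0026 -0.0005  0.1374] rot [ 0.0033 -0.0041 -0.0136] n>= 3.0 1.0
```

{"op": "drive_tool", "data": {
  "moves": [
    [[0.6,-0.002,0,0.02,0.003,-0.004,-0.013],[0.6,0,0,0.03,0,0,0],[0.6,0,0,0.03,0,0,0],[0.6,0,0,0.03,0,0,0],[0.6,0,0,0.01,0,0,0],[0.6,0,0,0,0,0,0]]
  ]
}}

```text
clock: 30.15
position: [355.3, 324.8, 36.6]
ee_rot: [0.747, -0.665, 0.0, 0.001]
contact_force: [-0.3, 0.5, -0.2]
gripper_width: 51.3
```

```bash
python3 plan.py 355.5 323.5 23 187.1
```

```text
t 30.15 pos [355.3 324.8  36.6] jaw 6.7 F [-0.3  0.5 -0.2] w 51.3 j [ 1.08  0.39 -0.58 -0.   -0.6  -0.96]
tool shift [ 0.0013 -0.0001  0.0136] rot [ 0.0015 -0.0021 -0.007 ] n>= 1.0 1.0
```

{"op": "drive_tool", "data": {
  "moves": [
    [[0.6,0.001,0,0.013,0,0,-0.007],[0.6,0,0,0,0,0,0],[0.2,0,0,0,0,0,0],[0.05,0,0,0,0,0,0],[0.05,0,0,0,0,0,0],[0.05,0,0,0,0,0,0],[0.05,0,0,0,0,0,0],[0.05,0,0,0,0,0,0]]
  ]
}}

```text
clock: 30.95
position: [356.7, 326.8, 28.7]
ee_rot: [0.749, -0.662, -0.0, -0.003]
contact_force: [0.3, 0.1, -2.7]
gripper_width: 21.1
```

```bash
python3 plan.py 355.5 323.5 23 187.1
```

```text
t 30.95 pos [356.7 326.8  28.7] jaw 7.1 F [ 0.3  0.1 -2.7] w 21.1 j [ 1.08  0.41 -0.58  0.   -0.57 -0.96]
tool shift [0.0031 0.0016 0.0057] rot [-0.0032  0.0039 -0.0007] n>= 1.0 1.0
```

{"op": "drive_tool", "data": {
  "moves": [
    [[0.05,0,0,-0.01,0,0,0],[0.05,0,0,-0.03,0,0,0],[0.05,0,0,-0.04,0,0,0],[0.05,0,0,-0.04,0,0,0],[0.05,0,0,-0.03,0,0,0],[0.05,0,0,0,0,0,0]]
  ]
}}

```text
clock: 31.55
position: [355.7, 324.6, 185.9]
ee_rot: [0.749, -0.662, 0.0, -0.0]
contact_force: [-0.2, 0.3, -2.4]
gripper_width: 20.9
```

```bash
python3 plan.py 617.4 238.9 180 187.1; python3 - <<'E'
from bench import arm
from h import *
np.set_printoptions(precision=1,suppress=True)
st=arm.read_state(); im,d=arm.get_image("wrist"); cv2.imwrite("pics/w8.png",im[:,:,::-1])
im,d=arm.get_image("scene"); cv2.imwrite("pics/s8.png",im[:,:,::-1])
E
```

```text
t 31.55 pos [355.7 324.6 185.9] jaw 7.0 F [-0.2  0.3 -2.4] w 20.9 j [ 1.08  0.18 -0.4   0.   -0.99 -0.96]
tool shift [ 0.117  -0.2492  0.0061] rot [-0.0009  0.0001 -0.0013] n>= 6.0 1.0
```

View pics/w8.png

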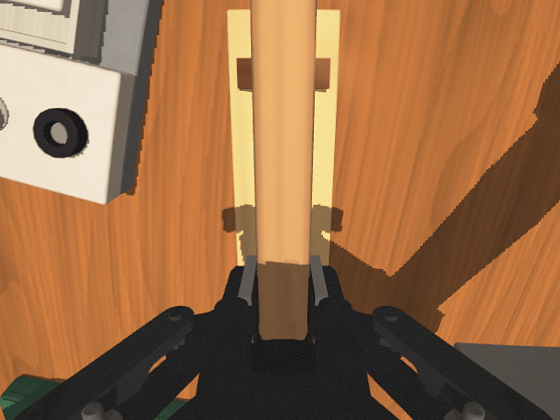

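View pics/s8.png

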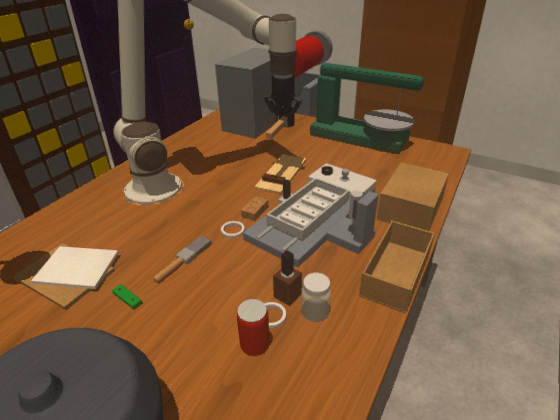

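{"op": "drive_tool", "data": {
  "moves": [
    [[0.05,0.018,-0.038,0,0,0,0],[0.05,0.018,-0.038,0,0,0,0],[0.05,0.018,-0.038,0,0,0,0],[0.05,0.018,-0.038,0,0,0,0],[0.05,0.018,-0.038,0,0,0,0],[0.05,0.018,-0.038,0,0,0,0],[0.05,0.009,-0.021,0,0,0,0],[0.05,0,0,0,0,0,0],[0.05,0,0,0,0,0,0]]
  ]
}}

```text
clock: 32.55
position: [614.2, 226.4, 154.1]
ee_rot: [0.749, -0.663, -0.006, 0.025]
contact_force: [-0.6, 0.6, -2.8]
gripper_width: 20.8
```

```bash
python3 plan.py 617.4 238.9 130 187.1; python3 - <<'E'
from bench import arm
from h import *
np.set_printoptions(precision=2,suppress=True)
st=arm.read_state(); im,d=arm.get_image("wrist"); cv2.imwrite("pics/w9.png",im[:,:,::-1])
p=arm.camera_params("wrist"); X=mask_xyz(p,d,st)
v,u=np.mgrid[20:240:10,270:292:4]; P=X[v.ravel(),u.ravel()]; print(P[::12])
A=np.c_[P[:,:2],np.ones(len(P))]; s=np.linalg.lstsq(A,P[:,2],rcond=None)[0]; print("slope",s)
im,d=arm.get_image("top"); cv2.imwrite("pics/t9.png",im[:,:,::-1])
E
```

```text
t 32.55 pos [614.2 226.4 154.1] jaw 7.0 F [-0.6  0.6 -2.8] w 20.8 j [ 0.6   0.52  0.02  0.   -1.13 -0.48]
tool shift [-0.0126 -0.0058  0.0236] rot [ 0.0458 -0.0237 -0.0021] n>= 1.0 1.0
[[632.02 123.2  184.4 ]
 [631.35 128.98 183.14]
 [630.63 135.25 183.97]
 [629.92 141.5  183.91]
 [629.18 147.89 183.31]
 [628.43 154.51 183.02]
 [627.67 161.27 183.38]
 [626.85 168.46 182.18]
 [626.04 175.72 182.35]
 [625.18 183.34 182.11]
 [624.3  191.27 181.88]]
slope [ -0.02  -0.03 202.28]
```

View pics/w9.png

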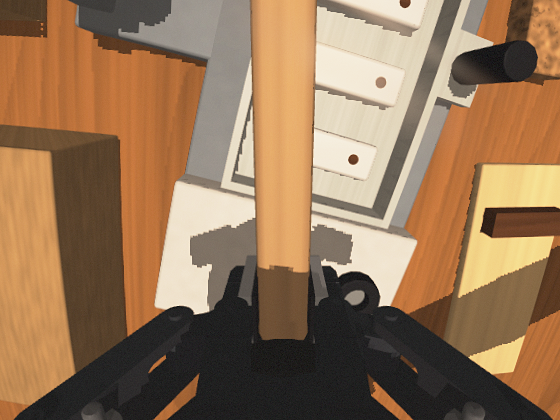

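View pics/t9.png

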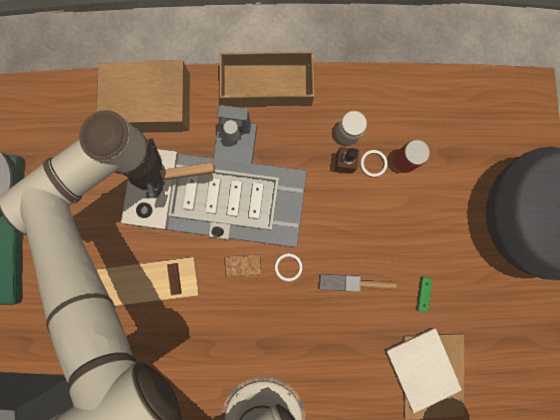

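{"op": "drive_tool", "data": {
  "moves": [
    [[0.05,-0.012,-0.006,0,0.046,-0.024,0],[0.05,0,0,0,0,0,0],[0.05,0,0,0.01,0,0,0],[0.05,0,0,0,0,0,0]]
  ]
}}

```text
clock: 33.05
position: [614.1, 241.1, 143.4]
ee_rot: [0.751, -0.661, -0.001, 0.001]
contact_force: [0.2, -1.0, -3.7]
gripper_width: 20.8
```

```bash
python3 plan.py 617.4 238.9 109.7 187.1; python3 - <<'E'
from bench import arm
from h import *
np.set_printoptions(precision=2,suppress=True)
st=arm.read_state(); im,d=arm.get_image("wrist")
p=arm.camera_params("wrist"); X=mask_xyz(p,d,st)
v,u=np.mgrid[20:240:10,270:292:4]; P=X[v.ravel(),u.ravel()]
s=np.polyfit(P[:,1],P[:,2],1);print("slope",s, np.polyval(s,st["position"][1]))
s=np.polyfit(P[:,1],P[:,0],1);print("xline",s, np.polyval(s,st["position"][1]), "at 280",np.polyval(s,280.3))
E
```

```text
t 33.05 pos [614.1 241.1 143.4] jaw 7.3 F [ 0.2 -1.  -3.7] w 20.8 j [ 0.62  0.51 -0.02 -0.   -1.05 -0.49]
tool shift [ 0.0026 -0.0031  0.0337] rot [ 0.0022 -0.0004  0.0037] n>= 1.0 1.0
slope [ -0.02 175.61] 169.7308303807752
xline [ -0.13 645.37] 614.9824702064541 at 280 610.0473331872568
```

{"op": "drive_tool", "data": {
  "moves": [
    [[0.05,0.003,-0.003,0.015,0,0,0],[0.05,0,0,0.015,0,0,0],[0.05,0,0,0,0,0,0]]
  ]
}}

```text
clock: 33.4
position: [618.8, 238.4, 112.9]
ee_rot: [0.751, -0.66, 0.0, -0.0]
contact_force: [0.7, -1.3, -3.3]
gripper_width: 21.2
```

{"op": "drive_tool", "data": {
  "moves": [
    [[0.05,0,0,0.005,0,0,0],[0.05,0,0,0.005,0,0,0],[0.05,0,0,0.005,0,0,0]]
  ]
}}

```text
clock: 33.7
position: [619.9, 238.3, 99.3]
ee_rot: [0.751, -0.66, 0.001, -0.001]
contact_force: [-3.3, 0.2, 2.6]
gripper_width: 20.9
```

```bash
python3 plan.py 617.4 238.9 91.5 187.1
```

```text
t 33.70 pos [619.9 238.3  99.3] jaw 7.4 F [-3.3  0.2  2.6] w 20.9 j [ 0.61  0.56 -0.06  0.   -0.95 -0.48]
tool shift [-0.0009  0.0025  0.0078] rot [-0.0026  0.0002  0.005 ] n>= 1.0 1.0
```

The pin is moving under the mallet at about 6 N. I continue down.

{"op": "drive_tool", "data": {
  "moves": [
    [[0.05,0,0.001,0.004,0,0,0],[0.05,0,0,0.005,0,0,0],[0.05,0,0,0.004,0,0,0]]
  ]
}}

```text
clock: 34.0
position: [620.3, 237.9, 89.8]
ee_rot: [0.752, -0.659, 0.002, -0.002]
contact_force: [-6.6, -4.9, 17.2]
gripper_width: 21.0
```

{"op": "drive_tool", "data": {
  "moves": [
    [[0.05,0,0,0.005,0,0,0],[0.05,0,0,0.005,0,0,0]]
  ]
}}

```text
clock: 34.2
position: [621.0, 236.1, 87.3]
ee_rot: [0.753, -0.658, 0.005, -0.002]
contact_force: [-7.4, -3.1, 16.9]
gripper_width: 20.7
```

The force jumped to about 20 N, so the pin is probably home. I lift, move away and check the pin height from the top camera.

{"op": "drive_tool", "data": {
  "moves": [
    [[0.05,0,0,-0.02,0,0,0],[0.05,0,0,-0.04,0,0,0],[0.05,0,0,-0.04,0,0,0],[0.05,0,0,0,0,0,0],[0.05,-0.018,0.038,0,0,0,0],[0.05,-0.018,0.038,0,0,0,0],[0.05,-0.018,0.038,0,0,0,0],[0.05,-0.018,0.038,0,0,0,0],[0.05,-0.018,0.038,0,0,0,0],[0.05,-0.018,0.038,0,0,0,0],[0.05,0,0,0,0,0,0]]
  ]
}}

```text
clock: 35.3
position: [369.6, 313.4, 172.5]
ee_rot: [0.75, -0.662, 0.001, 0.003]
contact_force: [1.6, -0.0, -2.6]
gripper_width: 20.9
```

```bash
python3 plan.py 356.7 326.8 185 187.1; cat > pin.py <<'E'
import sys
from bench import arm
from h import *
np.set_printoptions(precision=1,suppress=True)
p=arm.camera_params("top"); im,d=arm.get_image("top"); cv2.imwrite(f"pics/{sys.argv[1]}.png",im[:,:,::-1]); X=mask_xyz(p,d)
m=(abs(X[...,0]-610)<25)&(abs(X[...,1]-280)<25)&(X[...,2]>67)
for b in blobs(m,10): print("pin",b.sum(),X[b].mean(0),np.median(X[b][:,2]),np.percentile(X[b][:,2],[10,90]))
m=(abs(X[...,0]-610)<35)&(abs(X[...,1]-280)<35)&(X[...,2]<67); print("block z",np.median(X[m][:,2]))
for c in ["wrist"]:
    st=arm.read_state(); im,d=arm.get_image(c); X=mask_xyz(arm.camera_params(c),d,st)
    v,u=np.mgrid[20:240:10,270:292:4]; P=X[v.ravel(),u.ravel()]
    s=np.polyfit(P[:,1],P[:,2],1);print("handle slope",s[0], "top at TCP",np.polyval(s,st["position"][1]),"tcpz",st["position"][2])
E
python3 pin.py t10
```

```text
t 35.30 pos [369.6 313.4 172.5] jaw 7.1 F [ 1.6 -0.  -2.6] w 20.9 j [ 1.04  0.21 -0.41  0.   -0.96 -0.92]
tool shift [-0.0148  0.0112 -0.0126] rot [ 0.0031 -0.0065 -0.0001] n>= 1.0 1.0
pin 72 [610.4 279.5  75.7] 76.16775025507889 [71.3 79.5]
block z 61.79863655203894
handle slope 0.005855622786201112 top at TCP 198.7325971842202 tcpz 172.50285025385554
```

View pics/t10.png

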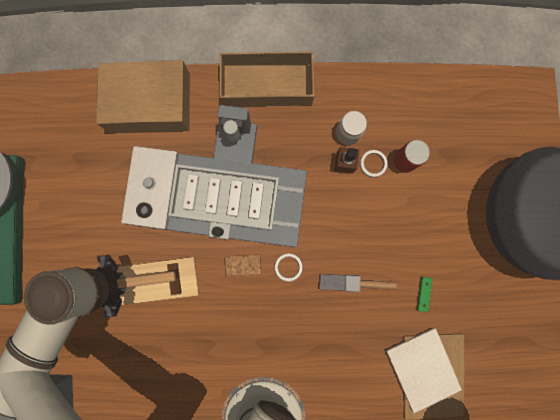

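The pin reads 76 (94.5 before), with the block reading 1.8 high, so it is home. Mallet handle is level. Now I lay it back.

{"op": "drive_tool", "data": {
  "moves": [
    [[0.05,-0.015,0.011,0,0.003,-0.006,0],[0.05,0,0,0,0,0,0],[0.05,0,0,0.03,0,0,0],[0.05,0,0,0.03,0,0,0],[0.05,0,0,0.03,0,0,0],[0.05,0,0,0,0,0,0]]
  ]
}}

```text
clock: 36.0
position: [366.8, 326.8, 78.5]
ee_rot: [0.746, -0.666, 0.001, -0.002]
contact_force: [-0.3, -0.9, -2.7]
gripper_width: 21.1
```

```bash
python3 plan.py 356.7 326.8 28.5 187.1
```

```text
t 36.00 pos [366.8 326.8  78.5] jaw 6.5 F [-0.3 -0.9 -2.7] w 21.1 j [ 1.06  0.33 -0.52  0.   -0.71 -0.95]
tool shift [-0.0011  0.0103  0.05  ] rot [-0.005   0.0017 -0.0101] n>= 2.0 1.0
```

{"op": "drive_tool", "data": {
  "moves": [
    [[0.05,-0.001,0.01,0.01,-0.005,0.002,-0.01],[0.05,0,0,0.015,0,0,0],[0.05,0,0,0.01,0,0,0],[0.05,0,0,0.006,0,0,0],[0.05,0,0,0,0,0,0]]
  ]
}}

```text
clock: 36.5
position: [359.6, 328.5, 38.3]
ee_rot: [0.749, -0.662, -0.0, -0.003]
contact_force: [-0.8, 0.7, -2.3]
gripper_width: 21.1
```

```bash
python3 plan.py 356.7 326.8 28.5 187.1
```

```text
t 36.50 pos [359.6 328.5  38.3] jaw 7.0 F [-0.8  0.7 -2.3] w 21.1 j [ 1.08  0.39 -0.57  0.   -0.6  -0.95]
tool shift [0.0014 0.0031 0.0098] rot [-0.0043  0.0041 -0.0011] n>= 1.0 1.0
```

{"op": "drive_tool", "data": {
  "moves": [
    [[0.05,0.001,0.003,0.004,-0.004,0.004,0],[0.05,0,0,0.003,0,0,0],[0.05,0,0,0.003,0,0,0],[0.05,0,0,0,0,0,0]]
  ]
}}

```text
clock: 36.9
position: [357.5, 328.7, 30.6]
ee_rot: [0.75, -0.662, 0.0, -0.002]
contact_force: [0.0, -2.1, 0.6]
gripper_width: 20.8
```

{"op": "drive_tool", "data": {
  "moves": [
    [[0.05,0,0,0.001,0,0,0],[0.4,0,0,0,0,0,0],[0.6,0,0,0,0,0,0],[0.6,0,0,0,0,0,0],[0.6,0,0,0,0,0,0],[0.6,0,0,-0.03,0,0,0],[0.6,0,0,-0.05,0,0,0],[0.6,0,0,-0.05,0,0,0],[0.6,0,0,-0.02,0,0,0],[0.6,-0.03,-0.03,0,0,0,0],[0.6,-0.03,-0.03,0,0,0,0],[0.6,-0.03,-0.03,0,0,0,0],[0.6,0,0,0,0,0,0]]
  ]
}}

```text
clock: 38.2
position: [438.3, 432.1, 188.8]
ee_rot: [0.75, -0.662, -0.001, -0.006]
contact_force: [-0.6, -0.2, -0.2]
gripper_width: 51.4
```

```bash
cat > mal.py <<'E'
import sys
from bench import arm
from h import *
np.set_printoptions(precision=1,suppress=True)
for cam in ("top","wrist"):
    p=arm.camera_params(cam); st=arm.read_state(); im,d=arm.get_image(cam); cv2.imwrite(f"pics/{sys.argv[1]}_{cam}.png",im[:,:,::-1]); X=mask_xyz(p,d,st)
    box=(X[...,0]>280)&(X[...,0]<450)&(X[...,1]>170)&(X[...,1]<430)
    for nm,lo,hi in (("head",66,78),("handle",48,60)):
        bb=blobs(box&(X[...,2]>lo)&(X[...,2]<hi),20)
        if bb:
            b=max(bb,key=lambda q:q.sum()); P=X[b]; c=cv2.minEnclosingCircle(P[:,:2].astype(np.float32)); print(cam,nm,b.sum(),P.mean(0),"circ",np.array(c[0]),c[1])
E
python3 mal.py m1; python3 plan.py 662 -220 250 82
```

```text
top head 285 [350.8 370.2  73.4] circ [350.8 371. ] 24.25208282470703
top handle 510 [363.  277.3  55.5] circ [370.  284.3] 81.86461639404297
wrist head 2794 [353.  370.7  72.4] circ [351.8 371.2] 24.20099639892578
wrist handle 3239 [361.7 309.9  54.2] circ [360.4 328.1] 62.54054260253906
t 38.30 pos [435.9 428.8 188.9] jaw 7.1 F [-0.8 -0.3 -0.3] w 51.1 j [ 1.04  0.39 -0.1   0.   -1.08 -0.92]
tool shift [ 0.6713 -0.1444 -0.065 ] rot [-0.0092  0.0024 -1.307 ] n>= 14.0 9.0
```

View pics/m1_wrist.png

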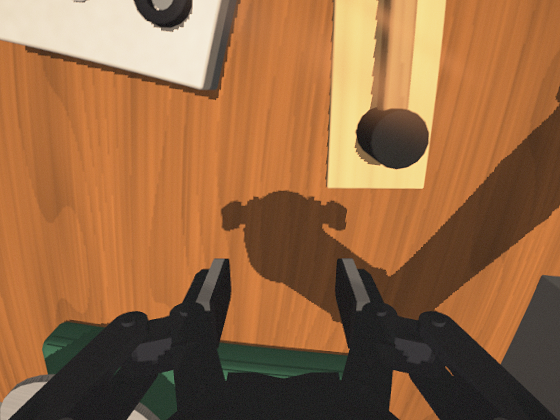

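The mallet is back on its rest: head at (351,371), within 3 mm of where it was, top at z = 72. In the wrist picture it is at (395,138), with the handle along the board. Next I measure the stylus.

```bash
cat > sty.py <<'E'
import sys
from bench import arm
from h import *
np.set_printoptions(precision=1,suppress=True)
cam=sys.argv[1]; p=arm.camera_params(cam); st=arm.read_state(); im,d=arm.get_image(cam); cv2.imwrite(f"pics/{sys.argv[2]}.png",im[:,:,::-1]); X=mask_xyz(p,d,st)
box=(abs(X[...,0]-662)<50)&(abs(X[...,1]+220)<45)
for nm,lo,hi,z in (("top",132,150,140),("holder",68,80,75)):
    for b in blobs(box&(X[...,2]>lo)&(X[...,2]<hi),15):
        v,u=np.nonzero(b); P=plane(p,np.c_[u,v],z,st)[:,:2]; r=cv2.minAreaRect(P.astype(np.float32)); bx=cv2.boxPoints(r); e=bx[1]-bx[0]
        print(nm,b.sum(),np.median(X[b][:,2]),P.mean(0),"rect",np.array(r[0]),np.array(r[1]),"yaw",np.degrees(np.arctan2(e[1],e[0]))%90)
E
python3 sty.py top t12; python3 sty.py scene s12
```

```text
top 90 140.7971879450996 [ 665.2 -222.2] rect [ 664.8 -222.4] [21.4 24. ] yaw 88.217285
holder 233 76.14522264067273 [ 661.3 -219.2] rect [ 665.2 -222.4] [51.7 52.4] yaw 82.41151
top 84 139.0715093065831 [ 670.9 -228.2] rect [ 671.2 -228.2] [28.  25.1] yaw 84.21414
holder 235 75.0608535469745 [ 673.8 -232.1] rect [ 670.  -226.5] [54.3 53.3] yaw 82.28528
```

{"op": "drive_tool", "data": {
  "moves": [
    [[0.6,0.039,-0.008,-0.01,0,0,0],[0.6,0.039,-0.008,-0.01,0,0,0],[0.6,0.039,-0.008,-0.01,0,0,0],[0.6,0.039,-0.008,-0.01,0,0,0],[0.6,0.039,-0.008,-0.01,0,0,0],[0.6,0.039,-0.008,-0.01,0,0,0],[0.6,0.039,-0.008,-0.01,0,0,0],[0.6,0.039,-0.008,0,0,0,0],[0.6,0.039,-0.008,0,0,0,0],[0.6,0.039,-0.008,0,0,0,0],[0.6,0.039,-0.008,0,0,0,0],[0.6,0.039,-0.008,0,0,0,0],[0.6,0.039,-0.008,0,0,0,0],[0.6,0.039,-0.008,0,0,0,0],[0.6,0,0,0,0,0,0]]
  ]
}}

```text
clock: 39.9
position: [603.1, -127.2, 265.5]
ee_rot: [0.752, -0.659, 0.001, -0.007]
contact_force: [-0.5, -0.8, -0.7]
gripper_width: 51.2
```

{"op": "drive_tool", "data": {
  "moves": [
    [[0.6,0,0,0,0,0,-0.14],[0.6,0,0,0,0,0,-0.14],[0.6,0,0,0,0,0,-0.14],[0.6,0,0,0,0,0,-0.14],[0.6,0,0,0,0,0,-0.14],[0.6,0,0,0,0,0,-0.14],[0.6,0,0,0,0,0,-0.14],[0.6,0,0,0,0,0,-0.14],[0.6,0,0,0,0,0,-0.14],[0.6,0,0,0,0,0,-0.05],[0.6,0,0,0,0,0,0]]
  ]
}}

```text
clock: 41.0
position: [587.4, -122.5, 269.2]
ee_rot: [0.999, -0.036, 0.004, -0.007]
contact_force: [-0.1, 0.4, 0.9]
gripper_width: 50.9
```

```bash
python3 plan.py 610 -221 240 82; python3 look.py t13; python3 pin.py t13b|head -2; python3 tray.py t13c top
```

```text
t 41.00 pos [ 587.4 -122.5  269.2] jaw 85.8 F [-0.1  0.4  0.9] w 50.9 j [ 0.06  0.32  0.01 -0.01 -1.25  1.44]
tool shift [0.0295 0.097  0.0281] rot [-0.0139 -0.0073  0.0668] n>= 3.0 1.0
[375.7 163.9] 161 ctr [ 660.3 -303.8] size 70.16318031315286 58.50012800953001 z 12.89294470231448 jaw 60.519203837778335
pin 68 [610.3 280.   76.1] 76.72742992710278 [72.5 79. ]
block z 61.992521516773536
blank z 57.5505881717354 [564.4   5.6] [25.2 86.2] 237
blank z 57.348041633652656 [563.  172.8] [24.1 68.8] 206
```

View pics/t13.png

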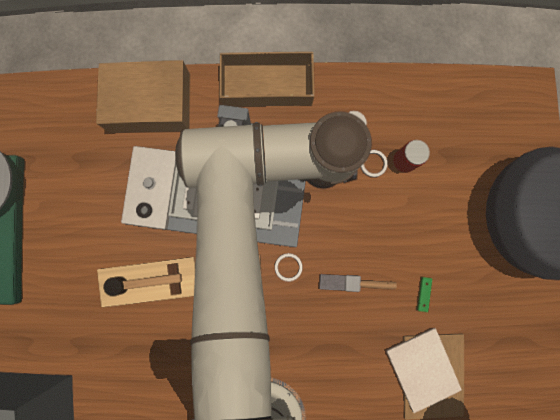

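{"op": "drive_tool", "data": {
  "moves": [
    [[0.6,0.01,0.03,0.01,-0.014,-0.007,0.067],[0.6,0.02,0.04,0.01,0,0,0],[0.6,0.01,0.026,0,0,0,0],[0.6,0,0,0,0,0,0]]
  ]
}}

```text
clock: 41.6
position: [617.4, -224.5, 248.8]
ee_rot: [0.997, -0.071, 0.001, 0.0]
contact_force: [-0.7, 0.7, -0.1]
gripper_width: 50.9
```

```bash
python3 plan.py 665 -222.3 240 82; python3 sty.py wrist w14
```

```text
t 41.60 pos [ 617.4 -224.5  248.8] jaw 81.8 F [-0.7  0.7 -0.1] w 50.9 j [-0.1   0.43  0.12  0.   -1.26  1.53]
tool shift [ 0.0467 -0.009   0.0089] rot [ 0.     -0.0018 -0.0031] n>= 1.0 1.0
top 829 140.38125060516734 [ 667.6 -222.1] rect [ 667.5 -222.2] [21.4 22.7] yaw 80.60402
holder 1720 75.61526621316136 [ 670.2 -223.1] rect [ 667.1 -221.9] [50.1 50.9] yaw 81.90695
```

View pics/w14.png

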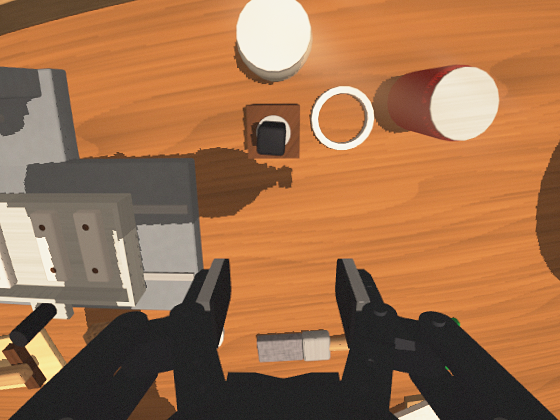

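The stylus top is at (270,138) with its holder below, at world (667,-222) in the wrist view and (665,-222) in the top view, yaw 82°. The jar at (273,38) and bangle at (342,118) are clear of the jaws. I descend around the handle.

{"op": "drive_tool", "data": {
  "moves": [
    [[0.6,0.024,-0.005,0,0,0,0],[0.6,0.025,-0.005,0,0,0,0],[0.6,0,0,0,0,0,0],[0.6,0,0,0.03,0,0,0],[0.6,0,0,0.03,0,0,0],[0.6,0,0,0,0,0,0]]
  ]
}}

```text
clock: 42.25
position: [667.0, -215.0, 189.3]
ee_rot: [0.998, -0.07, 0.001, -0.001]
contact_force: [0.3, 0.2, -0.7]
gripper_width: 51.0
```

```bash
python3 plan.py 666.5 -222.2 91 81.9; python3 sty.py wrist w15
```

```text
t 42.25 pos [ 667.  -215.   189.3] jaw 81.9 F [ 0.3  0.2 -0.7] w 51.0 j [-0.08  0.54  0.16 -0.   -1.18  1.51]
tool shift [0.0003 0.0074 0.0982] rot [-0.0023 -0.0027  0.0003] n>= 2.0 1.0
top 1161 140.42100516993827 [ 668.9 -222.1] rect [ 668.7 -222.2] [21.8 23.8] yaw 77.80861
holder 2130 75.79481279531717 [ 673.5 -222.2] rect [ 667.5 -222.1] [50.2 51.7] yaw 82.04611
```

{"op": "drive_tool", "data": {
  "moves": [
    [[0.6,0.001,0.007,0,-0.002,-0.002,0],[0.6,0,0,0,0,0,0],[0.6,0,0,0.02,0,0,0],[0.6,0,0,0,0,0,0]]
  ]
}}

```text
clock: 42.7
position: [670.8, -223.5, 180.1]
ee_rot: [0.998, -0.07, 0.008, 0.002]
contact_force: [0.9, -0.1, -1.5]
gripper_width: 51.4
```

```bash
python3 plan.py 667.2 -222.2 91 81.9
```

```text
t 42.70 pos [ 670.8 -223.5  180.1] jaw 82.0 F [ 0.9 -0.1 -1.5] w 51.4 j [-0.09  0.55  0.15  0.   -1.15  1.52]
tool shift [-0.0053 -0.001   0.089 ] rot [ 0.0023 -0.0168  0.0021] n>= 2.0 1.0
```

{"op": "drive_tool", "data": {
  "moves": [
    [[0.6,-0.003,-0.001,0,0.002,-0.016,0.002],[0.6,0,0,0.02,0,0,0],[0.6,0,0,0.02,0,0,0],[0.6,0,0,0,0,0,0]]
  ]
}}

```text
clock: 43.1
position: [671.0, -223.3, 147.5]
ee_rot: [0.997, -0.071, 0.005, 0.001]
contact_force: [-0.5, 0.2, -0.8]
gripper_width: 50.8
```

```bash
python3 plan.py 667.2 -222.2 91 81.9
```

```text
t 43.10 pos [ 671.  -223.3  147.5] jaw 81.9 F [-0.5  0.2 -0.8] w 50.8 j [-0.09  0.58  0.11  0.   -1.1   1.52]
tool shift [-0.0045 -0.0006  0.0564] rot [ 0.0017 -0.0104  0.    ] n>= 2.0 1.0
```

{"op": "drive_tool", "data": {
  "moves": [
    [[0.6,-0.004,0,0.01,0.001,-0.01,0],[0.6,0,0,0.02,0,0,0],[0.6,0,0,0.02,0,0,0],[0.6,0,0,0.006,0,0,0],[0.6,0,0,0,0,0,0]]
  ]
}}

```text
clock: 43.6
position: [670.3, -223.8, 96.8]
ee_rot: [0.998, -0.07, 0.004, 0.001]
contact_force: [0.0, -0.3, -0.0]
gripper_width: 50.9
```

```bash
python3 plan.py 667.2 -222.2 91 81.9
```

```text
t 43.60 pos [ 670.3 -223.8   96.8] jaw 81.9 F [ 0.  -0.3 -0. ] w 50.9 j [-0.09  0.62  0.06  0.   -1.    1.52]
tool shift [-0.0033 -0.0012  0.0058] rot [ 0.0019 -0.009   0.0007] n>= 1.0 1.0
```

{"op": "drive_tool", "data": {
  "moves": [
    [[0.6,-0.003,-0.001,0.004,0.002,-0.009,0],[0.6,-0.001,0,0.001,0,-0.003,0],[0.6,0,0,0,0,0,0],[0.2,0,0,0,0,0,0],[0.05,0,0,0,0,0,0],[0.05,0,0,0,0,0,0],[0.05,0,0,0,0,0,0],[0.05,0,0,0,0,0,0],[0.05,0,0,0,0,0,0]]
  ]
}}

```text
clock: 44.5
position: [668.2, -222.5, 96.0]
ee_rot: [0.998, -0.07, 0.001, 0.0]
contact_force: [0.7, 0.0, 1.0]
gripper_width: 21.6
```

```bash
python3 plan.py 667.2 -222.2 91 81.9; python3 sty.py wrist w16
```

```text
t 44.50 pos [ 668.2 -222.5   96. ] jaw 82.0 F [0.7 0.  1. ] w 21.6 j [-0.09  0.62  0.06  0.   -1.    1.52]
tool shift [-0.001  -0.0002  0.005 ] rot [ 0.0002 -0.0024  0.0013] n>= 1.0 1.0
top 7342 140.81802047423372 [ 672.8 -222.2] rect [ 667.3 -220.7] [95.1 36.2] yaw 86.580925
top 27 148.92681197445813 [ 657.8 -172.1] rect [ 657.6 -172.3] [1.8 4.6] yaw 30.486767
top 22 149.30205775116661 [ 644.6 -266.6] rect [ 644.4 -266.4] [3.9 1.9] yaw 39.236855
top 20 149.29898576852884 [ 651.9 -185.2] rect [ 651.7 -185.1] [1.1 4.3] yaw 56.653965
top 19 149.15673294661434 [ 642.5 -252.9] rect [ 642.6 -252.8] [3.2 1.5] yaw 31.984924
holder 3505 75.7126349279824 [ 682.1 -224.2] rect [ 677.  -223.4] [50.3 34.7] yaw 82.02213
```

View pics/w16.png

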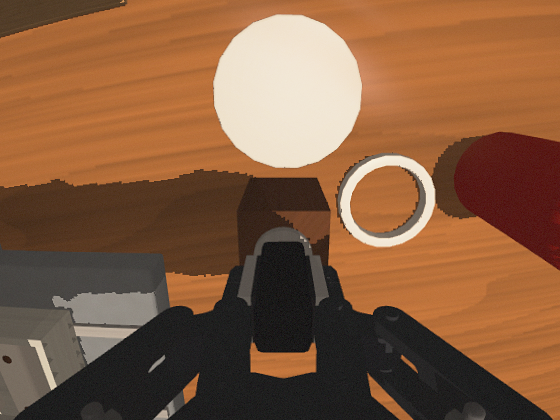

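The stylus handle is gripped, between the pads at (285,295). I lift it straight up.

{"op": "drive_tool", "data": {
  "moves": [
    [[0.05,0,0,-0.01,0,0,0],[0.05,0,0,-0.02,0,0,0],[0.05,0,0,-0.03,0,0,0],[0.05,0,0,-0.03,0,0,0],[0.05,0,0,-0.03,0,0,0],[0.05,0,0,-0.03,0,0,0],[0.05,0,0,-0.02,0,0,0],[0.05,0,0,0,0,0,0]]
  ]
}}

```text
clock: 45.35
position: [667.1, -222.8, 275.5]
ee_rot: [0.998, -0.07, 0.001, 0.001]
contact_force: [0.1, -0.9, -0.2]
gripper_width: 21.4
```

```bash
python3 plan.py 542.6 290.3 260 81.9; python3 - <<'E'
from bench import arm
from h import *
im,d=arm.get_image("scene"); cv2.imwrite("pics/s17.png",cv2.resize(im[100:360,150:450],None,fx=2.3,fy=2.3)[:,:,::-1])
E
```

```text
t 45.35 pos [ 667.1 -222.8  275.5] jaw 81.9 F [ 0.1 -0.9 -0.2] w 21.4 j [-0.09  0.5   0.3   0.   -1.37  1.52]
tool shift [-0.1951 -0.4907  0.0147] rot [ 0.001  -0.0013  0.0008] n>= 11.0 1.0
```

View pics/s17.png

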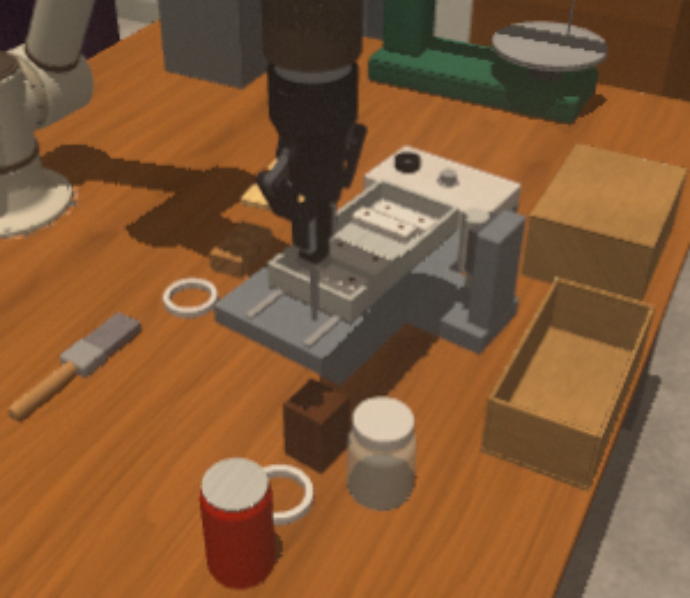

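{"op": "drive_tool", "data": {
  "moves": [
    [[0.05,-0.015,-0.038,0,0,0,0],[0.05,-0.015,-0.038,0,0,0,0],[0.05,-0.015,-0.038,0,0,0,0],[0.05,-0.015,-0.038,0,0,0,0],[0.05,-0.015,-0.038,0,0,0,0],[0.05,-0.015,-0.038,0,0,0,0],[0.05,-0.015,-0.038,0,0,0,0],[0.05,-0.015,-0.038,0,0,0,0],[0.05,-0.015,-0.038,0,0,0,0],[0.05,-0.015,-0.038,0,0,0,0],[0.05,-0.015,-0.038,0,0,0,0],[0.05,-0.015,-0.038,0,0,0,0],[0.05,-0.014,-0.034,0,0,0,0],[0.05,0,0,0,0,0,0],[0.05,0,0,0,0,0,0]]
  ]
}}

```text
clock: 46.9
position: [526.5, 306.2, 245.1]
ee_rot: [0.997, -0.074, -0.024, 0.007]
contact_force: [0.0, -0.4, -1.0]
gripper_width: 21.5
```

```bash
python3 plan.py 542.6 290.3 220 81.9; cat > bez.py <<'E'
import sys
from bench import arm
from h import *
np.set_printoptions(precision=1,suppress=True)
p=arm.camera_params("wrist"); st=arm.read_state(); im,d=arm.get_image("wrist"); cv2.imwrite(f"pics/{sys.argv[1]}.png",im[:,:,::-1])
X=mask_xyz(p,d,st); hsv=cv2.cvtColor(im,cv2.COLOR_RGB2HSV)
m=(np.abs(X[...,0]-541.6)<35)&(np.abs(X[...,1]-290.6)<35)&(X[...,2]>70)&(X[...,2]<82)&(hsv[...,2]<110)
for b in blobs(m,60):
    v,u=np.nonzero(b); P=plane(p,np.c_[u,v],76,st)[:,:2]; c=cv2.minEnclosingCircle(P.astype(np.float32)); print("bezel",b.sum(),np.median(X[b][:,2]),P.mean(0),np.array(c[0]),c[1])
M=T(p,st); R_=R.from_quat(st["ee_rot"]).as_matrix()
tip=st["position"]+R_@np.array([0,0,91.]); print("tip est",tip,"px",proj(p,tip,st))
E
python3 bez.py w18
```

```text
t 46.90 pos [526.5 306.2 245.1] jaw 81.6 F [ 0.  -0.4 -1. ] w 21.5 j [ 0.78  0.37  0.03 -0.03 -1.27  0.65]
tool shift [0.0194 0.0129 0.0245] rot [ 0.0181  0.0461 -0.0059] n>= 1.0 1.0
bezel 1020 76.547159959352 [543.7 291.6] [543.2 291.7] 20.289539337158203
tip est [522.1 305.1 154.2] px [[283.3 208.6]]
```

View pics/w18.png

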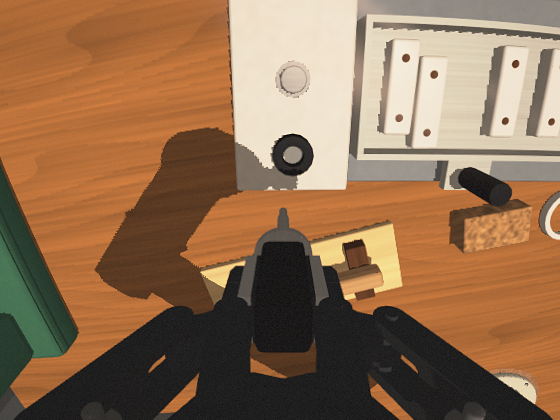

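The wrist view shows the bezel at (292,155) and the tip at (283,210). It also shows one blank shifted sideways: (428,100) now lies close to (400,88). Both look flat, and I'll check that with depth before continuing.

{"op": "drive_tool", "data": {
  "moves": [
    [[0.05,0,0,0,0.018,0.046,-0.006],[0.05,0,0,0,0,0,0]]
  ]
}}

```text
clock: 47.15
position: [526.6, 303.6, 243.2]
ee_rot: [0.997, -0.072, -0.001, 0.001]
contact_force: [-0.2, -1.5, -0.1]
gripper_width: 21.1
```

```bash
python3 plan.py 544 291.4 190 81.9; python3 tray.py w19 wrist; python3 bez.py w19b; python3 tray.py t19 top
```

```text
t 47.15 pos [526.6 303.6 243.2] jaw 81.7 F [-0.2 -1.5 -0.1] w 21.1 j [ 0.79  0.35 -0.02  0.   -1.21  0.64]
tool shift [0.019  0.0095 0.0532] rot [ 0.0023  0.0015 -0.0028] n>= 2.0 1.0
blank z 56.01536369652726 [634.7  97.6] [174.8   1.3] 306
blank z 56.698114810273324 [579.8 162. ] [ 56.  106.2] 4564
blank z 56.71709928190947 [572.5  65.6] [29.5 90. ] 2474
blank z 56.57482042035258 [564.9  20.7] [92.8 26.7] 1528
blank z 55.956132575025265 [519.4 125.3] [99.9  1.4] 149
blank z 56.47623963588643 [506.8  38.9] [77.1  1.2] 110
blank z 51.809117187678964 [490.3 111.2] [33.8 33. ] 269
bezel 1012 76.57418458768109 [543.6 291.5] [543.1 292.1] 20.192596435546875
tip est [526.9 303.5 152.2] px [[283.4 208.6]]
blank z 57.293958638069626 [579.6 161.1] [ 54.5 103.4] 643
blank z 57.53153522592277 [572.3  65.5] [28.4 89.8] 364
blank z 57.402550064712614 [565.7  11.2] [28.2 90.1] 367
blank z 52.961115658553126 [492.4 103.9] [50.  35.8] 109
```

View pics/t19.png

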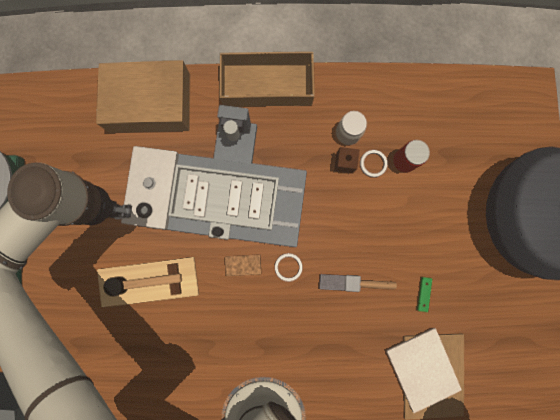

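The shifted blank now lies flat beside its neighbour at (201,200), top level with the others and still in the tray, so there is nothing to mend. Now over the bezel.

{"op": "drive_tool", "data": {
  "moves": [
    [[0.05,0.01,0.005,0.01,0.002,0.001,-0.003],[0.05,0.009,0.005,0.02,0,0,0],[0.05,0,0,0.01,0,0,0],[0.05,0,0,0,0,0,0]]
  ]
}}

```text
clock: 47.7
position: [548.2, 289.3, 201.2]
ee_rot: [0.997, -0.072, -0.0, -0.001]
contact_force: [-0.0, -1.8, -0.6]
gripper_width: 21.4
```

```bash
python3 plan.py 544 291.4 172 81.9; python3 bez.py w20
```

```text
t 47.70 pos [548.2 289.3 201.2] jaw 81.7 F [-0.  -1.8 -0.6] w 21.4 j [ 0.75  0.4  -0.05 -0.   -1.12  0.68]
tool shift [-0.0044 -0.0014  0.0292] rot [-0.0014  0.0005 -0.0032] n>= 1.0 1.0
bezel 1130 76.5020201682631 [545.7 291.2] [543.7 291.3] 20.20402717590332
tip est [548.2 289.5 110.2] px [[283.4 208.6]]
```

View pics/w20.png

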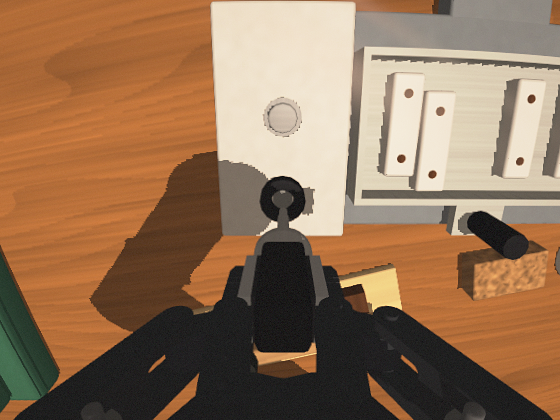

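{"op": "drive_tool", "data": {
  "moves": [
    [[0.05,-0.004,-0.001,0,0,0,-0.003],[0.05,0,0,0,0,0,0],[0.05,0,0,0.015,0,0,0],[0.05,0,0,0,0,0,0]]
  ]
}}

```text
clock: 48.15
position: [544.9, 292.6, 189.4]
ee_rot: [0.998, -0.07, 0.002, -0.002]
contact_force: [0.5, 0.1, -1.7]
gripper_width: 21.5
```

```bash
python3 plan.py 544 291.4 159 81.9; python3 bez.py w21; python3 - <<'E'
import cv2
im=cv2.imread('pics/w21.png'); cv2.imwrite('pics/w21c.png',cv2.resize(im[150:280,220:350],None,fx=4.5,fy=4.5,interpolation=cv2.INTER_CUBIC))
E
```

```text
t 48.15 pos [544.9 292.6 189.4] jaw 82.0 F [ 0.5  0.1 -1.7] w 21.5 j [ 0.75  0.4  -0.07 -0.   -1.09  0.68]
tool shift [-0.0009  0.0015  0.0304] rot [-0.0052 -0.0037  0.0019] n>= 1.0 1.0
bezel 1229 76.56202054267845 [545.6 290.9] [543.9 291.7] 20.368314743041992
tip est [545.3 293.   98.4] px [[283.4 208.7]]
```

View pics/w21c.png

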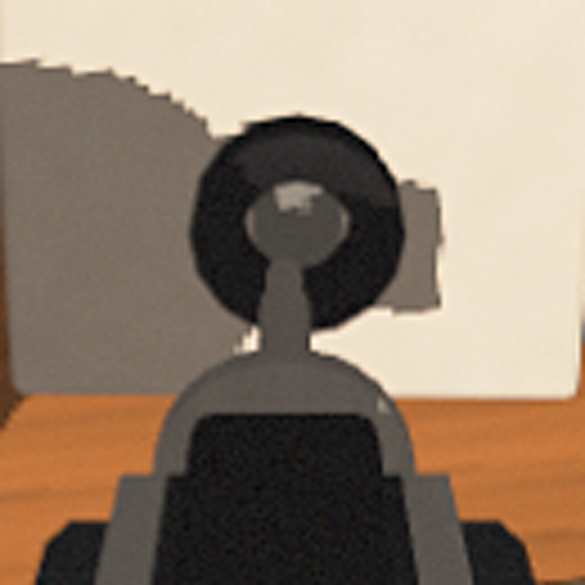

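The tip at crop (287,262) is about 2 mm left of the bezel axis at (298,222), which matches the plan's +1.5 mm. I correct and go into the recess.

{"op": "drive_tool", "data": {
  "moves": [
    [[0.05,-0.001,0.002,0,-0.004,-0.003,0.002],[0.05,0,0,0.008,0,0,0],[0.05,0,0,0.006,0,0,0],[0.05,0,0,0,0,0,0]]
  ]
}}

```text
clock: 48.6
position: [545.6, 292.3, 179.2]
ee_rot: [0.998, -0.07, 0.004, -0.003]
contact_force: [-0.2, 0.9, -0.4]
gripper_width: 21.2
```

```bash
python3 plan.py 544 291.4 159 81.9; python3 bez.py w22; python3 - <<'E'
import cv2
im=cv2.imread('pics/w22.png'); cv2.imwrite('pics/w22c.png',cv2.resize(im[150:280,220:350],None,fx=4.5,fy=4.5,interpolation=cv2.INTER_CUBIC))
E
```

```text
t 48.60 pos [545.6 292.3 179.2] jaw 82.0 F [-0.2  0.9 -0.4] w 21.2 j [ 0.75  0.41 -0.09  0.   -1.06  0.68]
tool shift [-0.0016  0.0013  0.0202] rot [-0.0063 -0.0072  0.0014] n>= 1.0 1.0
bezel 1303 76.49169234639052 [545.7 290.8] [543.4 291.1] 20.378746032714844
tip est [546.3 292.8  88.2] px [[283.4 208.7]]
```

View pics/w22c.png

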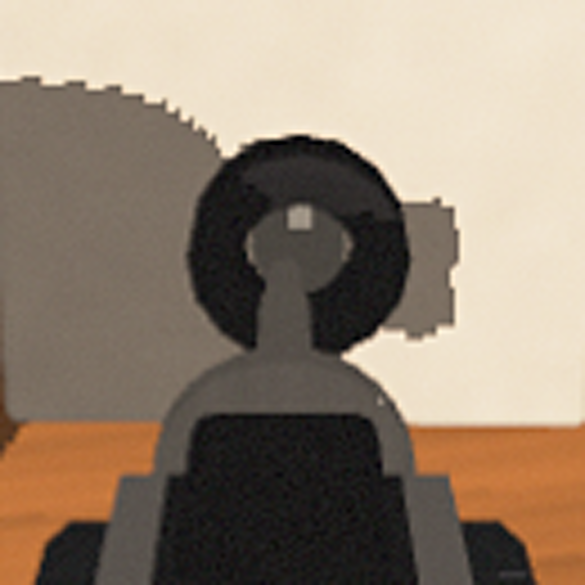

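{"op": "drive_tool", "data": {
  "moves": [
    [[0.05,-0.003,0.002,0,-0.006,-0.007,0],[0.05,-0.001,0.001,0,0,0,0],[0.05,0,0,0.008,0,0,0],[0.05,0,0,0,0,0,0]]
  ]
}}

```text
clock: 49.05
position: [541.2, 289.9, 171.2]
ee_rot: [0.998, -0.07, 0.0, -0.0]
contact_force: [0.1, -0.4, -1.0]
gripper_width: 21.2
```

```bash
python3 plan.py 544 291.4 159 81.9; python3 bez.py w23
```

```text
t 49.05 pos [541.2 289.9 171.2] jaw 82.0 F [ 0.1 -0.4 -1. ] w 21.2 j [ 0.76  0.41 -0.11  0.   -1.05  0.68]
tool shift [ 0.0026 -0.0019  0.0122] rot [-0.0004 -0.0004  0.0014] n>= 1.0 1.0
bezel 1423 76.53979972542646 [545.5 291.2] [543.7 291.6] 20.501354217529297
tip est [541.2 289.9  80.2] px [[283.4 208.6]]
```

Within 3 mm of the axis. A small correction, then the tip goes into the recess.

{"op": "drive_tool", "data": {
  "moves": [
    [[0.05,0.002,-0.001,0.003,0,0,0],[0.05,0,0,0.005,0,0,0],[0.05,0,0,0,0,0,0]]
  ]
}}

```text
clock: 49.4
position: [544.2, 291.0, 163.5]
ee_rot: [0.998, -0.07, 0.001, -0.001]
contact_force: [-1.2, -0.0, -0.6]
gripper_width: 21.2
```

```bash
python3 plan.py 544 291.4 155 81.9; python3 bez.py w24;  python3 - <<'E'
import cv2
im=cv2.imread('pics/w24.png'); cv2.imwrite('pics/w24c.png',cv2.resize(im[150:280,220:350],None,fx=4.5,fy=4.5,interpolation=cv2.INTER_CUBIC))
E
```

```text
t 49.40 pos [544.2 291.  163.5] jaw 82.0 F [-1.2 -0.  -0.6] w 21.2 j [ 0.75  0.42 -0.11  0.   -1.03  0.68]
tool shift [-0.0003 -0.0004  0.0085] rot [-0.0014 -0.0021  0.0018] n>= 1.0 1.0
bezel 1390 76.54212165343729 [546.8 290.9] [543.8 291.3] 20.22623634338379
tip est [544.4 291.1  72.5] px [[283.4 208.6]]
```

View pics/w24c.png

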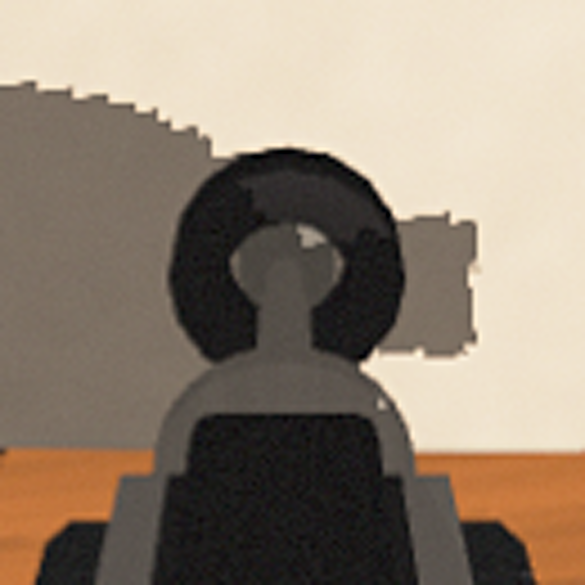

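The tip is centred in the recess, at about 72 mm height. Now press.

{"op": "drive_tool", "data": {
  "moves": [
    [[0.05,0,0,0.004,0,0,0],[0.05,0,0,0.004,0,0,0],[0.05,0,0,0.002,0,0,0]]
  ]
}}

```text
clock: 49.75
position: [545.0, 291.3, 154.3]
ee_rot: [0.998, -0.069, 0.002, -0.001]
contact_force: [-1.6, -0.7, 2.1]
gripper_width: 21.3
```

{"op": "drive_tool", "data": {
  "moves": [
    [[0.05,0,0,0.003,0,0,0],[0.05,0,0,0.003,0,0,0],[0.05,0,0,0.002,0,0,0]]
  ]
}}

```text
clock: 50.05
position: [545.5, 291.5, 152.6]
ee_rot: [0.998, -0.068, 0.004, -0.001]
contact_force: [-5.1, 0.2, 9.5]
gripper_width: 21.4
```

About 10 N at tip height 61.6 means the button is bottomed out. I hold briefly, then lift out.

{"op": "drive_tool", "data": {
  "moves": [
    [[0.05,0,0,0.001,0,0,0],[0.05,0,0,0.001,0,0,0],[0.05,0,0,-0.01,0,0,0],[0.05,0,0,-0.02,0,0,0],[0.05,0,0,-0.03,0,0,0],[0.05,0,0,-0.04,0,0,0],[0.05,0,0,-0.02,0,0,0],[0.05,0,0,0,0,0,0]]
  ]
}}

```text
clock: 50.85
position: [544.8, 291.3, 275.1]
ee_rot: [0.998, -0.068, 0.004, -0.001]
contact_force: [1.1, -0.6, -0.9]
gripper_width: 21.3
```

```bash
python3 plan.py 668 -222.5 262 81.9; python3 bez.py w25; python3 - <<'E'
from bench import arm
from h import *
im=cv2.imread("pics/w25.png"); cv2.imwrite('pics/w25c.png',cv2.resize(im[130:330,180:380],None,fx=3,fy=3,interpolation=cv2.INTER_CUBIC))
E
```

```text
t 50.85 pos [544.8 291.3 275.1] jaw 82.2 F [ 1.1 -0.6 -0.9] w 21.3 j [ 0.75  0.34  0.05  0.   -1.28  0.68]
tool shift [0.1921 0.4922 0.0135] rot [-0.002  -0.0071  0.0045] n>= 11.0 1.0
bezel 807 76.58718752137293 [543.8 291.4] [543.4 291.4] 20.197927474975586
tip est [545.4 291.3 184.1] px [[283.4 208.7]]
```

View pics/w25c.png

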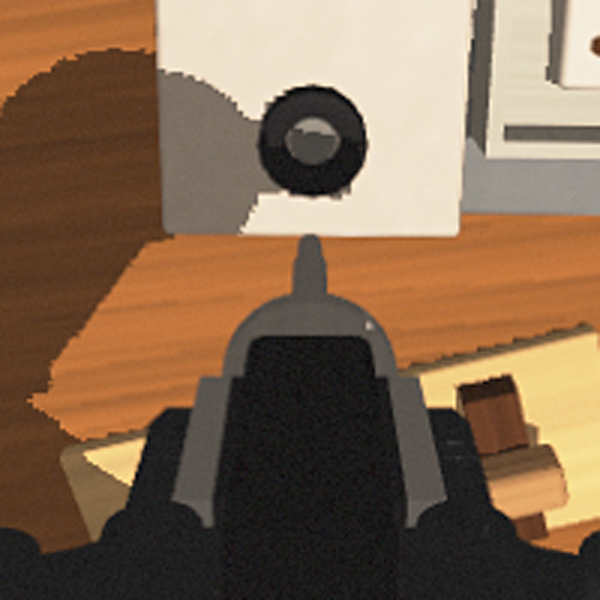

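The stylus is straight in the grip and the button is free. Now back to the holder.

{"op": "drive_tool", "data": {
  "moves": [
    [[0.05,0.015,0.038,0,0,0,0],[0.05,0.015,0.038,0,0,0,0],[0.05,0.015,0.038,0,0,0,0],[0.05,0.015,0.038,0,0,0,0],[0.05,0.015,0.038,0,0,0,0],[0.05,0.015,0.038,0,0,0,0],[0.05,0.015,0.038,0,0,0,0],[0.05,0.015,0.038,0,0,0,0],[0.05,0.015,0.038,0,0,0,0],[0.05,0.015,0.038,0,0,0,0],[0.05,0.015,0.038,0,0,0,0],[0.05,0.015,0.038,0,0,0,0],[0.05,0.012,0.034,0,0,0,0],[0.05,0,0,0,0,0,0],[0.05,0,0,0,0,0,0]]
  ]
}}

```text
clock: 52.4
position: [660.7, -239.8, 232.9]
ee_rot: [0.997, -0.069, -0.025, 0.001]
contact_force: [-0.8, 0.4, -1.2]
gripper_width: 21.3
```

```bash
python3 plan.py 668 -222.5 200 81.9; python3 sty.py wrist w26
```

```text
t 52.40 pos [ 660.7 -239.8  232.9] jaw 82.1 F [-0.8  0.4 -1.2] w 21.3 j [-0.12  0.54  0.27  0.01 -1.35  1.55]
tool shift [ 0.0065 -0.0184  0.0325] rot [0.0061 0.05   0.0039] n>= 1.0 1.0
top 28 145.92110395196124 [ 654.3 -238.9] rect [ 654.3 -238.9] [5.4 3.3] yaw 82.03562
holder 2660 75.6827866016364 [ 668.4 -222.2] rect [ 667.6 -222. ] [50.3 50.5] yaw 82.039246
```

View pics/w26.png

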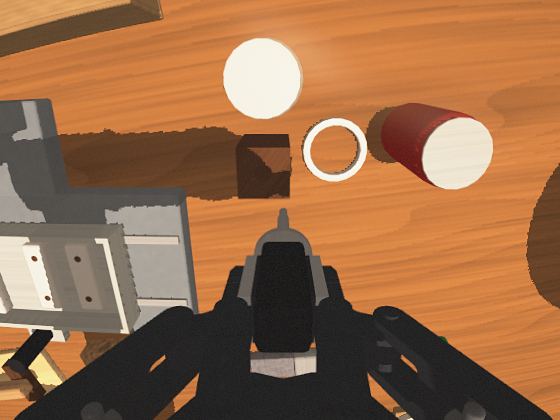

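{"op": "drive_tool", "data": {
  "moves": [
    [[0.05,0,0,0,0.006,0.05,0.004],[0.05,0,0,0,0,0,0],[0.05,0.004,-0.017,0,0,0,0],[0.05,0,0,0,0,0,0]]
  ]
}}

```text
clock: 52.85
position: [666.3, -218.1, 230.0]
ee_rot: [0.998, -0.068, -0.003, -0.001]
contact_force: [0.1, 1.0, -1.8]
gripper_width: 21.4
```

```bash
python3 plan.py 668 -222.4 180 81.9
```

```text
t 52.85 pos [ 666.3 -218.1  230. ] jaw 82.2 F [ 0.1  1.  -1.8] w 21.4 j [-0.09  0.52  0.22 -0.   -1.28  1.52]
tool shift [0.0025 0.0041 0.05  ] rot [-0.0007  0.0054  0.0044] n>= 2.0 1.0
```

{"op": "drive_tool", "data": {
  "moves": [
    [[0.05,0.003,0.004,0.01,0,0.005,0.004],[0.05,0,0,0.02,0,0,0],[0.05,0,0,0.01,0,0,0],[0.05,0,0,0,0,0,0]]
  ]
}}

```text
clock: 53.25
position: [670.2, -220.0, 187.7]
ee_rot: [0.998, -0.069, 0.0, -0.0]
contact_force: [-0.1, 0.5, -1.6]
gripper_width: 21.5
```

```bash
python3 plan.py 668 -222.4 170 81.9
```

```text
t 53.25 pos [ 670.2 -220.   187.7] jaw 82.1 F [-0.1  0.5 -1.6] w 21.5 j [-0.09  0.55  0.17 -0.   -1.19  1.52]
tool shift [-0.0019  0.0027  0.0177] rot [-0.0006 -0.0001  0.0043] n>= 1.0 1.0
```

{"op": "drive_tool", "data": {
  "moves": [
    [[0.05,-0.002,0.002,0,0,0,0.004],[0.05,0,0.001,0.005,0,0,0],[0.05,0,0,0,0,0,0]]
  ]
}}

```text
clock: 53.55
position: [668.1, -223.4, 183.0]
ee_rot: [0.997, -0.071, 0.0, 0.0]
contact_force: [-0.1, 0.4, -1.7]
gripper_width: 21.8
```

```bash
python3 plan.py 668 -222.4 170 81.9; python3 sty.py wrist w27;  python3 - <<'E'
import cv2
im=cv2.imread('pics/w27.png'); cv2.imwrite('pics/w27c.png',cv2.resize(im[130:280,210:360],None,fx=4,fy=4,interpolation=cv2.INTER_CUBIC))
E
```

```text
t 53.55 pos [ 668.1 -223.4  183. ] jaw 81.9 F [-0.1  0.4 -1.7] w 21.8 j [-0.09  0.55  0.16  0.   -1.18  1.52]
tool shift [-0.0003 -0.0009  0.013 ] rot [ 0.0001 -0.0009 -0.0002] n>= 1.0 1.0
holder 3240 75.69525731915819 [ 669.9 -222.3] rect [ 667.6 -222.1] [50.2 51.8] yaw 82.12991
```

View pics/w27c.png

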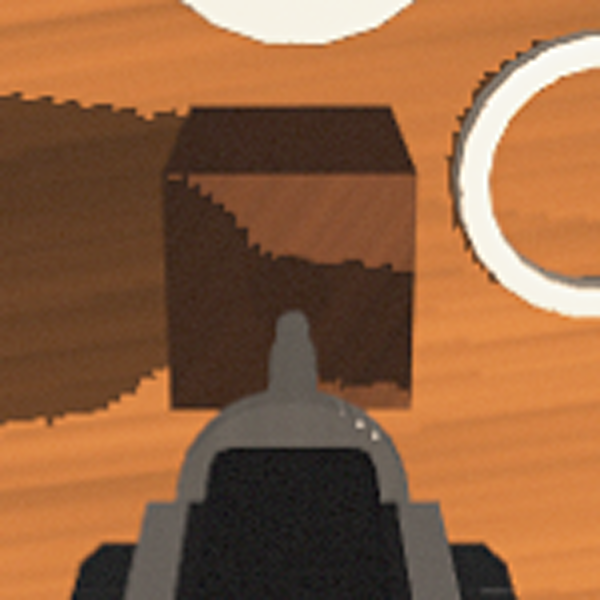

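The tip is laterally centred over the holder (292 against the block middle at 291). I descend, watching the force.

{"op": "drive_tool", "data": {
  "moves": [
    [[0.05,0,-0.001,0.01,0,0,0],[0.05,0,0,0.01,0,0,0],[0.05,0,0,0.005,0,0,0],[0.05,0,0,0,0,0,0]]
  ]
}}

```text
clock: 54.0
position: [668.9, -222.7, 157.4]
ee_rot: [0.997, -0.071, 0.002, 0.0]
contact_force: [-0.5, 0.1, -1.0]
gripper_width: 21.7
```

```bash
python3 plan.py 668 -222.4 97 81.9
```

```text
t 54.00 pos [ 668.9 -222.7  157.4] jaw 81.9 F [-0.5  0.1 -1. ] w 21.7 j [-0.09  0.57  0.13  0.   -1.12  1.52]
tool shift [-0.0011 -0.0002  0.0604] rot [ 0.0003 -0.0036 -0.0003] n>= 2.0 1.0
```

The tip is inside the hole (about 66 mm high) with no contact force. I continue.

{"op": "drive_tool", "data": {
  "moves": [
    [[0.05,-0.001,0,0.01,0,-0.003,0],[0.05,0,0,0.01,0,0,0],[0.05,0,0,0.01,0,0,0],[0.05,0,0,0.01,0,0,0],[0.05,0,0,0.01,0,0,0],[0.05,0,0,0,0,0,0]]
  ]
}}

```text
clock: 54.6
position: [667.3, -222.4, 101.7]
ee_rot: [0.997, -0.071, -0.001, 0.0]
contact_force: [-0.5, 0.6, -0.9]
gripper_width: 21.1
```

```bash
python3 plan.py 668 -222.4 97 81.9
```

```text
t 54.60 pos [ 667.3 -222.4  101.7] jaw 81.9 F [-0.5  0.6 -0.9] w 21.1 j [-0.09  0.62  0.06  0.   -1.02  1.52]
tool shift [ 0.0007 -0.0001  0.0047] rot [ 0.0002  0.0018 -0.0004] n>= 1.0 1.0
```

{"op": "drive_tool", "data": {
  "moves": [
    [[0.05,0.001,0,0.003,0,0,0],[0.05,0,0,0.003,0,0,0],[0.05,0,0,0.001,0,0,0]]
  ]
}}

```text
clock: 54.9
position: [669.0, -222.8, 96.0]
ee_rot: [0.998, -0.07, -0.0, 0.001]
contact_force: [-2.8, 1.8, 4.5]
gripper_width: 21.3
```

The collar is seated. Release and rise straight up, then clear the view.

{"op": "drive_tool", "data": {
  "moves": [
    [[0.3,0,0,-0.001,0,0,0],[0.6,0,0,0,0,0,0],[0.6,0,0,0,0,0,0],[0.6,0,0,0,0,0,0],[0.6,0,0,-0.02,0,0,0],[0.6,0,0,-0.03,0,0,0],[0.6,0,0,-0.04,0,0,0],[0.6,0,0,-0.04,0,0,0],[0.6,0,0,-0.04,0,0,0],[0.6,0,0,-0.01,0,0,0],[0.6,-0.04,0.02,0,0,0,0],[0.6,-0.04,0.02,0,0,0,0],[0.6,-0.04,0.02,0,0,0,0],[0.6,-0.04,0.02,0,0,0,0],[0.6,-0.04,0.02,0,0,0,0],[0.6,0,0,0,0,0,0],[0.6,0,0,0,0,0,0]]
  ]
}}

```text
clock: 56.6
position: [449.2, -294.8, 280.3]
ee_rot: [0.998, -0.07, -0.0, 0.0]
contact_force: [0.7, 0.8, 0.1]
gripper_width: 51.5
```

```bash
python3 plan.py 450 -300 270 82; python3 sty.py top t30; python3 pin.py t31|head -2; python3 mal.py m2|grep top; python3 tray.py t32 top
```

```text
t 56.60 pos [ 449.2 -294.8  280.3] jaw 81.9 F [0.7 0.8 0.1] w 51.5 j [-0.28  0.2  -0.13  0.   -1.24  1.71]
tool shift [0.0016 0.005  0.0103] rot [ 0.0005  0.0006 -0.0011] n>= 1.0 1.0
top 93 140.71250845613577 [ 665.8 -222.3] rect [ 665.9 -221.2] [23.8 21.9] yaw 88.2201
holder 229 76.07712212975434 [ 662.1 -218.3] rect [ 665.4 -222.6] [51.4 51.8] yaw 82.411514
pin 75 [610.4 279.9  75.3] 75.47595762682727 [71.5 78.6]
block z 62.06666448728288
top head 286 [351.3 370.2  73.5] circ [351.2 371.1] 24.684091567993164
top handle 505 [362.9 277.3  55.3] circ [367.4 283.3] 81.00984954833984
blank z 57.35690782115444 [579.6 162.7] [ 55.5 103.3] 643
blank z 57.18352224143109 [572.6  65.4] [28.  90.2] 370
blank z 57.101431317300694 [565.5  11.1] [28.1 89.7] 365
blank z 53.549194973964404 [491.2 103.4] [49.1 37.8] 115
```

View pics/t32.png

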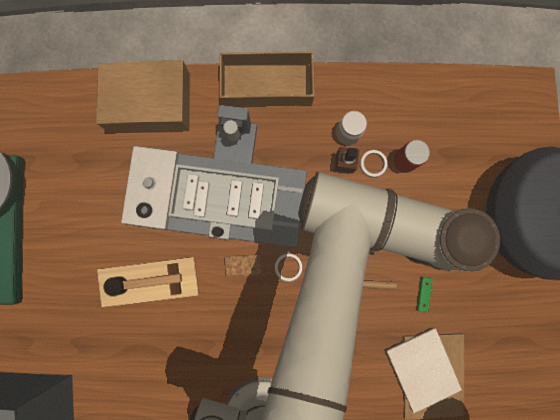

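```bash
python3 - <<'E'
from bench import arm
from h import *
np.set_printoptions(precision=1,suppress=True)
p=arm.camera_params("top"); im,d=arm.get_image("top"); X=mask_xyz(p,d)
m=(X[...,2]>100)&(X[...,2]<125)&(X[...,0]>455)&(X[...,0]<520)&(X[...,1]>50)&(X[...,1]<150)
for b in blobs(m,20):
    v,u=np.nonzero(b); P=plane(p,np.c_[u,v],110)[:,:2]; print("post",b.sum(),P.mean(0),"travel",(P.mean(0)-[478.1,43.1])@[0.143,0.990])
a=cv2.resize(im[130:310,90:320],None,fx=3.4,fy=3.3,interpolation=cv2.INTER_CUBIC); cv2.imwrite("pics/fin.png",a[:600,:800,::-1])
E
```

```text
post 81 [487.  104.1] travel 61.7081197253871
```

View pics/fin.png

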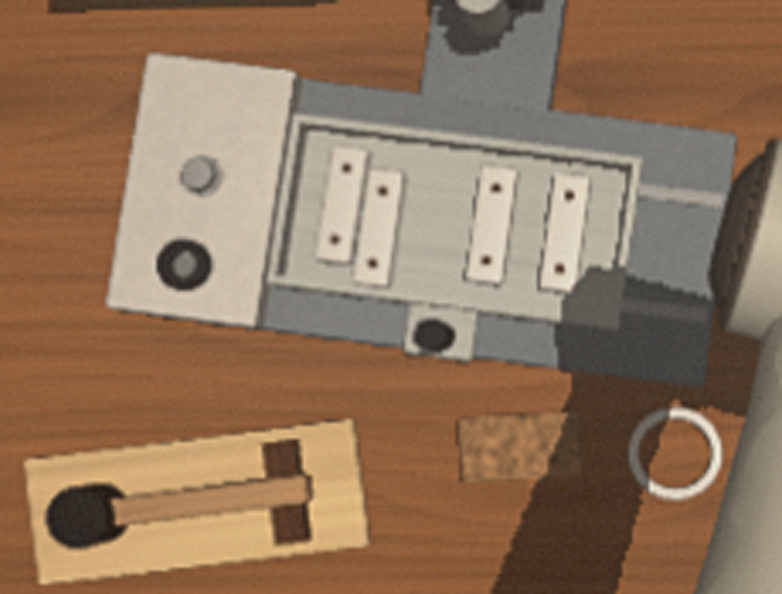

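The tray's measured travel is 62 mm, and it met a hard reaction of about 24 N against roughly 4 N of friction, so it is at its stop. All the other checks hold, so I hand in.

```bash
python3 - <<'E'
from bench import arm
s=arm.read_state(); print(s["clock"],s["contact_force"],abs(s["joint_vel"]).max()); print(arm.job_done())
E
```

```text
56.95 [-0.21794187 -0.40256973  0.28445186] 0.004183237174600856
the job is handed in; nothing more can be done
None
```

The whole task was carried out and handed in at about 57 s; the interface gave no verdict. All four blanks went into the tray, and I pushed the tray to its stop. Then I drove the pin home with the mallet, laid the mallet back, pressed the button with the stylus and stood the stylus back in its holder.

**What my last checks showed:**
- **Blanks:** all four lie flat and apart, tops at about 57 mm. One was knocked about 3 cm aside inside the tray during the run. It stayed flat next to its neighbour, so I left it there.
- **Tray:** the camera measured about 62 mm of travel, the gripper readings 64 mm. It met about 24 N against its stop, and its start position was not measured separately.
- **Pin:** its top reads 75.5 to 76.7 mm (the block reads about 2 mm high), so it is home.
- **Mallet:** head about 3 mm from where it started, handle along the rest.
- **Button:** the stylus tip reached 61.6 mm under about 10 N, fully down. I did not measure the button's height afterwards, but the stylus was clear of it and the picture showed nothing wrong.
- **Stylus:** seated upright in its holder, top at 140 mm.

**What disagreed:** the scene camera placed the stylus about 6 mm from where the top and wrist views put it, so I used those two. The other bystanders show no movement in the last pictures; the brush was mostly hidden under the arm in the very last one.

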